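# Refit the retaining plate and wing nut on a workshop vacuum's filter cartridge

### The job

A new filter cartridge stands on the upturned vacuum head: put the retaining plate over the centre stud so that it lies flat on the cartridge's soft end ring, then screw the wing nut onto the stud and spin it down until it is snug, squeezing the soft ring a little without crushing it. Let go of everything, and leave the other things on the bench where they are.

Things in the scene. Friction and masses are not known exactly. Their poses are not given: they have to be found in the camera images.
- head: Vacuum power head, upside down, fixed on the bench: red motor hood 196 mm across, 70 mm high; black lid flange 220 mm across, top at 85 mm, two latch lugs out to 122 mm from the axis; on it the white pleated cartridge, 120 mm across, and the grey centre stud. Origin: on the bench, on the stud's axis; z up. Yaw arbitrary.
- seat (a point): Centre of the top of the cartridge's black soft end ring (outer diameter 119 mm, inner 92 mm), on the stud's axis, 176 mm above the bench. The ring is springy: pressed evenly it yields about 1 mm for every 10 N.
- stud_tip (a point): Top end of the upright stud, 219 mm above the bench. The last 6 mm taper to 6 mm across; below, from 213 mm down, a coarse two-start right-hand thread, 22 mm across the crests: a nut goes down 16 mm for each full clockwise turn (seen from above).
- plate: Grey round retaining plate, loose, lying right way up: diameter 130 mm, down-turned rim 8 mm deep (inner diameter 125 mm, goes round the soft ring), disc from 8 to 13 mm above the origin, collar in the middle. Origin: centre of the rim's lower edge; z up. Flat on the unsqueezed soft ring its origin is 168 mm above the bench. About 130 g.
- collar (a point): Centre of the top of the plate's upright collar, 31 mm above the plate's origin. Collar: outer diameter 40 mm, stands 18 mm above the disc, bore 28 mm right through. It can be gripped across; the stud comes up through it and the nut bears on it.
- nut: Dark grey plastic wing nut, loose, standing on its open end: round hub 40 mm across, 36 mm high, bore 24 mm from below with small thread lugs inside, blind at 32 mm. Origin: centre of the open underside; z up. Put on the stud it first rests with its origin 202 to 211 mm above the bench, depending on how it is turned. About 80 g.
- wing_bar (a point): Middle of the nut's wing bar, 47 mm above the nut's origin: 72 mm long (nut's x), 12 mm thick (nut's y), 22 mm high, above the hub. Turned clockwise, the nut sinks by its own weight for 0.2 to 0.75 turn until it meets the collar at about 199 mm; then an eighth of a turn squeezes the ring 2 mm. Gripped, 0.1 to 0.3 N m is snug. It stays where left.
- screwdriver: Bystander, to be left alone: screwdriver, 210 mm long, lying. Origin: near the middle of its underside.
- spanner: Bystander, to be left alone: steel open spanner, 190 mm long, lying. Origin: near the middle of its underside.
- tape_roll: Bystander, to be left alone: grey roll of tape, diameter 104 mm, 48 mm high, lying flat. Origin: centre of its underside.
- tape_measure: Bystander, to be left alone: tape measure, 75 x 42 mm, 67 mm high. Origin: centre of its underside.
- old_cartridge: Bystander, to be left alone: the spent brown filter cartridge, diameter 120 mm, 92 mm high, standing. Origin: centre of its underside.
- lube_can: Bystander, to be left alone: spray can, diameter 58 mm, 180 mm high, standing. Origin: centre of its underside.
- mug: Bystander, to be left alone: white mug, diameter 80 mm, 95 mm high. Origin: centre of its underside.
There are look-alikes about, which are no part of the job. Of the things that look like the nut, take the one that is farthest to the robot's left at the start.

How it is judged (in metres and radians):
On the way, in this order (a step that is already met when the one before it is completed fails the run):
1. the plate is over the stud and lies flat on the cartridge's end ring (z of plate in the frame of head between 0.161 and 0.1695 m and horizontal distance between plate and head below 0.005 m and angle between plate's own z axis and vertical below 0.04 rad), for 0.2 s.
2. the wing nut has taken the thread: it is upright on the stud and has run down on it (all of step 1 and horizontal distance between nut and head below 0.003 m and angle between nut's own z axis and vertical below 0.06 rad and z of nut in the frame of head below 0.201 m), for 0.1 s.
At the end, for the whole second after the job is handed in: Plate over the stud (within 5 mm), flat (0.04 rad) on the soft ring, origin 161 to 169.5 mm above the bench; wing nut upright on the stud (within 3 mm, 0.06 rad), origin below 198.5 mm, by itself pressing the plate with over 5 N; both at rest and released (all of step 1 and horizontal distance between nut and head below 0.003 m and angle between nut's own z axis and vertical below 0.06 rad and z of nut in the frame of head below 0.1985 m and contact force between nut and plate above 5 N and linear speed of nut below 0.01 m/s and angular speed of nut below 0.1 rad/s and contact force between the fingers and nut below 0.1 N and contact force between the fingers and plate below 0.1 N); the robot touches nothing.
It fails at once if the soft end ring is crushed: the plate is forced down more than 8 mm below its unsqueezed seat (z of plate in the frame of head below 0.16 m and horizontal distance between plate and head below 0.02 m).
It fails at once if another thing on the bench is shifted by more than 40 mm (distance of any of screwdriver, spanner, tape_roll, tape_measure, old_cartridge, lube_can, mug from where it was at the start of the episode above 0.04 m).
It also fails if it takes over 70 s, if anything falls off the work surface, if the arm or the gripper's body presses on something with over 40 N, if the wrist force passes 120 N, or if a joint passes its speed limit or range.

### The arm

A 7-joint arm with a two-finger parallel gripper is mounted at the origin on the work surface. World frame = base frame: x ahead of the robot, y to its left, z up, the work surface at z = 0. Lengths are in mm, angles in rad, forces in N, time in s.
With the tool pointing down it reaches from about 425 to 950 mm from the base axis. Payload 4.7 kg.
Tool frame: the origin (TCP) lies on the centre line of the jaws, within the pads' length; the fingertips stand r.tip_reach ahead of it and the grasp point (between the pads) is the TCP (r.tip_reach is the distance from the TCP to the fingertips, in mm); z points along the fingers, y is the direction in which the jaws open and shut (so a half turn about z gives the same grasp; the last joint's range is limited). The gripper opens to 85 mm and grips with 20 to 120 N. Pads are 22 mm wide; open, the fingers measure 114 mm over their backs; the gripper's body (76 mm by 85 mm) begins 54 mm behind the grasp point. The pads swing forward as they close: fully open they stand 13 mm farther back than shut.
Start: joints at [1.273, 0.469, -0.049, 1.532, 0.024, 1.141, -0.082], TCP at [179.308, -650.765, 250.335] pointing down, gripper open.
Joint ranges: [-2.59, 2.59], [-0.33, 1.99], [-1.39, 1.29], [0.1, 2.45], [-1.04, 4.18], [0.21, 1.99], [-2.66, 2.66]. Speed limits (rad/s): [2.57, 2.57, 3.14, 3.14, 3.14, 3.14, 3.14].

### API

Orientations are given as a unit quaternion [x, y, z, w].
In Python, from bench import r, optics gives the robot as it stands.
- The arm moves only by the tool play_rows, never from a script. Its argument "targets" is a list of rows, each a list of 7 numbers: the turn, a rotation vector about the tool's x, y, z in degrees, then the shift along the tool's x, y, z in cm, then the opening, from 0 (shut) to 1 (fully open). In form: [[ax, ay, az, tx, ty, tz, gripper], ...]. A call has 1 to 8 rows; each row shifts and turns the commanded pose from where the row before left it, along the tool's axes as they then stand; what a row does not reach is not made up. A row lasts 1/12 s, in which the tool goes at most 41.7 mm and 7.16 degrees, less where a joint would pass 70% of its speed; a pose out of reach is approached as far as the arm can. A call with a gripper value outside its range is refused whole. The fingers move at their own pace and stop on an object; "newtons" is the grip in N (left out, the last holds). Time passes only in rows, so rows that do not move let the fingers close. It gives the time, the measured TCP pose, the force and the opening at its end, in the units of the state.
- r.observe(): the state, without advancing time (a new reading comes with each control period).
- optics.camera(name): name is "scene" or "top" or "wrist"; returns a dict with "color" (480x640x3 uint8, red, green, blue), "depth" (480x640 float32, mm along the optical axis (not along the pixel's ray), 0 where there is no reading), "mtx" (3x3 intrinsics, pixels), "distortion" ([k1, k2, p1, p2, k3] as OpenCV has them; the pictures are not rectified), "rvec" (rotation vector, rad) and "tvec" (3), from world to camera coordinates, as OpenCV has them. Camera axes: x right, y down, z forward; pixel columns grow to the right and rows downward; lengths in mm; the calibration is good to about 2 mm. A picture is of the moment at which its call begins.
- r.hand_in(): hands the job in, once; it reports no verdict.
The state is a dict: "time_s": time; "joint_pos": joint angles; "joint_velocities": joint speeds; "joint_torque": joint torques, N m; "ee_pos": TCP position; "orientation": TCP orientation; "force": force on the tool from outside, world axes, zero at the start; "ft_torque": the same for the moment, N m; "width": opening from 0.0 (shut) to 1.0 (fully open).
Only numpy, scipy, OpenCV 4.12 (cv2) and the standard library are available. Lean on these libraries where they do the work, as an engineer would, in place of code of your own. Each camera call takes 0.05 s, during which the arm holds its last target.

## Working session

There is one attempt and no reset: what is moved stays moved. The work goes in short steps, Python scripts to look and compute and a tool call to move; the robot and the scene stay as the last step left them, time stands still between calls to the robot, and variables do not carry over. Pictures are saved under pics/ and viewed, and the job is handed in when it is done.

Besides the shell and the picture viewer there is one more tool, called after "Request:" as name(argument=value, ...) on one line, values as JSON. play_rows: Moves the arm, as the interface text tells. Its arguments: {"type":"object","properties":{"targets":{"type":"array","items":{"type":"array","items":{"type":"number"}}},"newtons":{"type":"number"}},"required":["targets"]}

```bash
ls; mkdir -p pics
python3 - <<'E'
from bench import r, optics
import cv2,numpy as np
print(r.observe(), r.tip_reach)
for n in ["scene","top","wrist"]:
    c=optics.camera(n); np.savez(f"/tmp/{n}0.npz",**c)
    cv2.imwrite(f"pics/{n}0.png",c["color"][:,:,::-1]); print(n,c["mtx"].tolist(),c["rvec"],c["tvec"],c["distortion"])
E
```

```text
pics
{'time_s': 0.0, 'joint_pos': array([ 1.27306335,  0.46946234, -0.04860294,  1.53367303,  0.0240812 ,
        1.14101783, -0.08229691]), 'joint_velocities': array([ 0.00065196, -0.00053378, -0.0014444 ,  0.00033077, -0.00034868,
        0.00291931,  0.00120942]), 'joint_torque': array([ 9.48052402e-04, -5.10311043e+01, -4.69233538e-02, -2.37713706e+01,
        1.05827866e-02,  7.52776803e-03, -2.00550215e-05]), 'ee_pos': array([ 179.16088186, -650.22497534,  249.2561695 ]), 'orientation': array([ 9.90976965e-01,  1.34028646e-01, -1.58175647e-04, -9.75125110e-04]), 'force': array([ 0.47554519,  0.09344847, -1.02228346]), 'ft_torque': array([ 0.00265687,  0.00668994, -0.04455394]), 'width': 1.0008458561490232} 19.0
scene [[460.1362449051182, 0.0, 317.41211954598134], [0.0, 460.1362449051182, 233.61856252722367], [0.0, 0.0, 1.0]] [ 1.27590767  2.15906973 -1.0089387 ] [ 292.94623934 -170.65236903 1517.05309829] [-0.11155849  0.          0.          0.          0.        ]
top [[574.4785331041934, 0.0, 318.2168574898735], [0.0, 574.4785331041934, 241.54904159780898], [0.0, 0.0, 1.0]] [ 2.09586895 -2.13342651  0.19894713] [   5.61671898  568.90280076 1662.81837703] [-0.02897517  0.          0.          0.          0.        ]
wrist [[381.1779411155263, 0.0, 320.58833113259004], [0.0, 381.1779411155263, 241.81294298280312], [0.0, 0.0, 1.0]] [-2.28862628  1.74293828  0.28269159] [-673.32093426  -40.77794815  381.3582618 ] [0.01320639 0.         0.         0.         0.        ]
```

View pics/scene0.png

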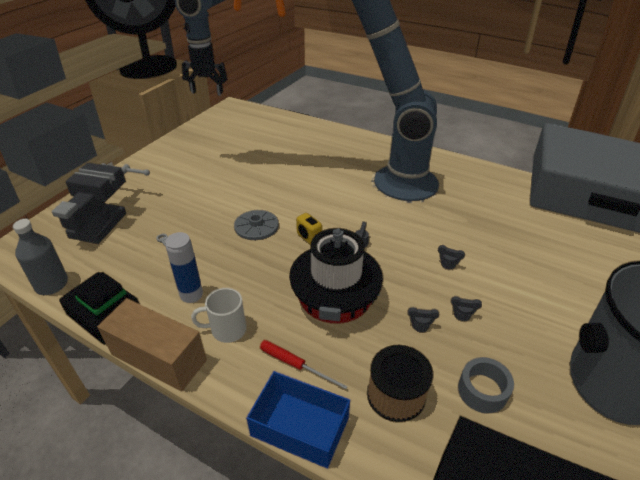

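View pics/top0.png

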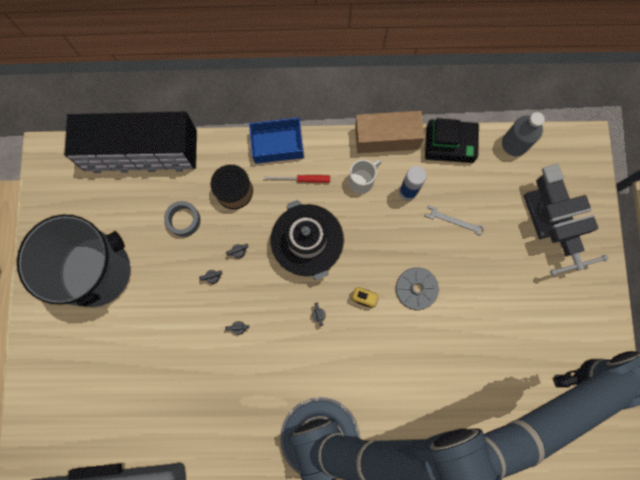

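View pics/wrist0.png

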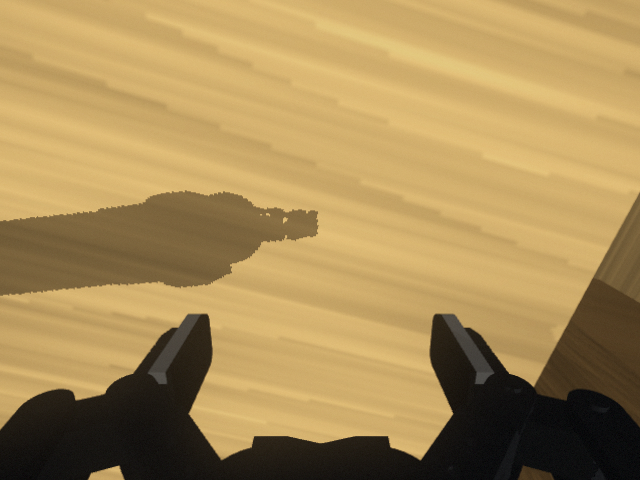

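The top view shows the head at (307,240), the plate at (417,288), and four nuts at (318,315), (237,250), (237,327) and (210,277). The leftmost nut is the one at (210,277). Next I'll measure these points.

```bash
cat > h.py <<'E'
import numpy as np,cv2
def cloud(c):
    K=c["mtx"];D=c["distortion"];R=cv2.Rodrigues(c["rvec"])[0];t=np.ravel(c["tvec"])
    v,u=np.mgrid[0:480,0:640]
    p=cv2.undistortPoints(np.stack([u,v],-1).reshape(-1,1,2).astype(float),K,D).reshape(480,640,2)
    z=c["depth"].astype(float); P=np.dstack([p[...,0]*z,p[...,1]*z,z])
    W=(P-t)@R; W[z==0]=np.nan
    return W
def circ(xy):
    A=np.c_[2*xy,np.ones(len(xy))]; s=np.linalg.lstsq(A,(xy**2).sum(1),rcond=None)[0]
    return s[:2],np.sqrt(s[2]+s[0]**2+s[1]**2)
E
python3 - <<'E'
from h import *
import cv2
c=dict(np.load("/tmp/top0.npz")); W=cloud(c)
def roi(u0,u1,v0,v1,zmin,zmax):
    w=W[v0:v1,u0:u1].reshape(-1,3); return w[(w[:,2]>zmin)&(w[:,2]<zmax)]
print("bench",np.nanmedian(W[300:360,120:200,2]))
for n,b in dict(nutL=(195,226,262,292),n2=(222,252,237,262),n3=(222,252,316,338),n4=(308,330,300,330)).items():
    w=roi(*b,45,75); m=w[:,:2].mean(0); q=w[:,:2]-m; e,V=np.linalg.eigh(q.T@q/len(q)); ex=q@V
    mr=cv2.minAreaRect(w[:,:2].astype(np.float32))
    print(n,len(w),np.median(w[:,2]),w[:,2].max(),m,mr,np.degrees(np.arctan2(V[1,1],V[0,1])),np.ptp(ex,axis=0))
w=roi(390,445,262,315,6,20);print("plate",len(w),np.median(w[:,2]),cv2.minEnclosingCircle(w[:,:2].astype(np.float32)),w[:,:2].mean(0))
w=roi(390,445,262,315,25,40);print("collar",len(w),np.median(w[:,2]),cv2.minEnclosingCircle(w[:,:2].astype(np.float32)),w[:,:2].mean(0))
w=roi(265,350,200,280,200,230);print("studtip",len(w),w[:,2].max(),w[:,:2].mean(0),w[w[:,2]>216].mean(0))
w=roi(265,350,200,280,168,182);print("ring",len(w),np.median(w[:,2]),cv2.minEnclosingCircle(w[:,:2].astype(np.float32)))
w=roi(265,350,200,280,78,92);print("flange",len(w),np.median(w[:,2]),cv2.minEnclosingCircle(w[:,:2].astype(np.float32)))
im=c["color"][:,:,::-1]
a=cv2.resize(im[180:345,180:450],None,fx=2.9,fy=2.9,interpolation=cv2.INTER_CUBIC);cv2.imwrite("pics/crop1.png",a)
E
```

```text
bench 0.22966341345164393
nutL 105 55.75209964721035 66.50715430617653 [474.23338158 317.45964031] ((474.2473449707031, 318.5654602050781), (13.199874877929688, 70.03782653808594), 16.05699920654297) 105.94299527244979 [13.2223391 70.0498907]
n2 109 54.553979957215866 68.17258417995366 [551.322106   239.40314078] ((547.2515869140625, 238.53579711914062), (24.941091537475586, 70.29319763183594), 22.72245216369629) 111.66955711367972 [25.13003074 70.16355346]
n3 102 54.5102755292794 67.34797436581218 [319.47981363 237.01996489] ((319.6594543457031, 237.1585693359375), (70.94213104248047, 12.084053039550781), 89.44695281982422) 92.31513961800009 [12.30326621 70.82037901]
n4 103 54.796207739136406 63.571037176652474 [352.48797175  -2.52607501] ((353.6166687011719, -2.118276596069336), (68.19202423095703, 29.193206787109375), 29.747203826904297) -166.94874927666828 [32.0195496 69.2715789]
plate 1308 12.499621813453345 ((425.5776672363281, -301.20147705078125), 112.1692123413086) [ 427.85871527 -300.25440379]
collar 68 31.6057935916711 ((427.3638610839844, -275.447021484375), 44.260433197021484) [ 429.62989461 -298.33654165]
studtip 56 221.5174050415723 [569.93633075  28.36282818] [569.99750742  27.84697587 218.81757335]
ring 610 175.18399936015075 ((571.0652465820312, 28.47869873046875), 59.664119720458984)
flange 2508 85.38063814790686 ((570.4979858398438, 28.786418914794922), 121.9439926147461)
```

View pics/crop1.png

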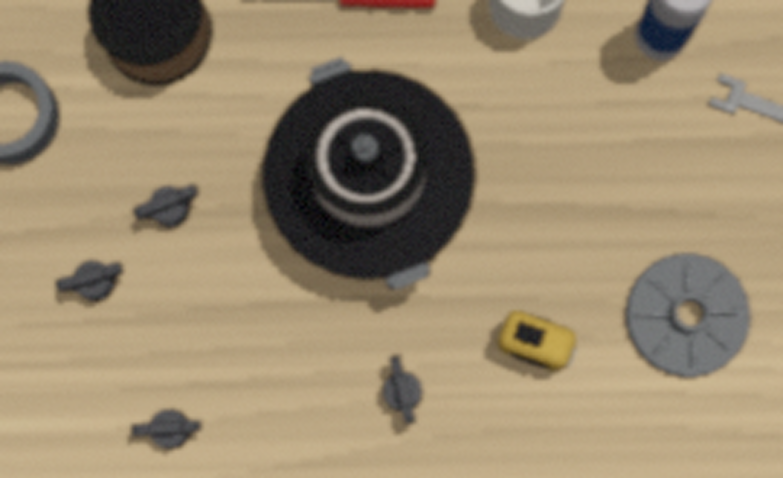

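```bash
cat >> h.py <<'E'
from scipy.spatial.transform import Rotation as Ro
def go(o,x,y,z,dyaw=0):
    R=Ro.from_quat(o["orientation"]).as_matrix()
    d=R.T@(np.array([x,y,z])-o["ee_pos"])/10
    print("tool shift cm",d.round(3),"ypsi",np.degrees(np.arctan2(R[1,1],R[0,1])).round(2),"tilt z",R[:,2].round(4))
def fine(W,cen,rad,zl,zh):
    w=W.reshape(-1,3); w=w[np.isfinite(w[:,0])]
    return w[(np.hypot(w[:,0]-cen[0],w[:,1]-cen[1])<rad)&(w[:,2]>zl)&(w[:,2]<zh)]
E
python3 - <<'E'
from h import *
from bench import r
o=r.observe(); go(o,428,-300,160)
go(o,480,-300,160)
c=dict(np.load("/tmp/wrist0.npz")); R=cv2.Rodrigues(c["rvec"])[0]; cp=-R.T@np.ravel(c["tvec"])
To=Ro.from_quat(o["orientation"]).as_matrix(); print("cam in tool",To.T@(cp-o["ee_pos"]), "axis",To.T@R[2])
E
```

```text
tool shift cm [ 33.294 -27.159   8.99 ] ypsi -74.6 tilt z [-4.0e-04  1.4e-03 -1.0e+00]
tool shift cm [ 38.307 -25.778   8.988] ypsi -74.6 tilt z [-4.0e-04  1.4e-03 -1.0e+00]
cam in tool [  80.40881905   -0.45284102 -123.67891727] axis [-0.31272067 -0.00117573  0.94984441]
```

Request:
play_rows(targets=[[0, 0, 0, 2.8, -2.26, 0, 1], [0, 0, 0, 2.8, -2.26, 0, 1], [0, 0, 0, 2.8, -2.26, 0.75, 1], [0, 0, 0, 2.8, -2.26, 0.75, 1], [0, 0, 0, 2.8, -2.26, 0.75, 1], [0, 0, 0, 2.8, -2.26, 0.75, 1], [0, 0, 0, 2.8, -2.26, 0.75, 1], [0, 0, 0, 2.8, -2.26, 0.75, 1]], newtons=30)

```text
time_s: 0.82
ee_pos: [347.8, -415.3, 204.9]
orientation: [0.991, 0.134, -0.0, 0.0]
force: [1.2, -0.5, -0.3]
width: 1.002
```

Request:
play_rows(targets=[[0, 0, 0, 2.8, -2.26, 1, 1], [0, 0, 0, 2.8, -2.26, 1, 1], [0, 0, 0, 2.8, -2.26, 1, 1], [0, 0, 0, 2.5, -2.26, 1.4, 1], [0, 0, 0, 0, 0, 0, 1], [0, 0, 0, 0, 0, 0, 1], [0, 0, 0, 0, 0, 0, 1]])

```text
time_s: 1.4
ee_pos: [428.0, -301.4, 161.3]
orientation: [0.991, 0.134, -0.0, 0.0]
force: [0.7, -0.1, -0.8]
width: 1.0
```

```bash
cat > look.py <<'E'
import sys
from h import *
from bench import r,optics
n=sys.argv[1]; tag=sys.argv[2]
c=optics.camera(n); np.savez(f"/tmp/{tag}.npz",**c); cv2.imwrite(f"pics/{tag}.png",c["color"][:,:,::-1])
o=r.observe(); print({k:(np.round(v,3)) for k,v in o.items() if k not in("joint_velocities","joint_torque")})
E
python3 look.py wrist w1
python3 - <<'E'
from h import *
from bench import r
W=cloud(dict(np.load("/tmp/w1.npz"))); 
for zl,zh in((25,40),(9,18)):
  w=fine(W,(428,-300),72,zl,zh); print(len(w),np.median(w[:,2]),w[:,:2].mean(0),cv2.minEnclosingCircle(w[:,:2].astype(np.float32)))
E
```

```text
{'time_s': np.float64(1.45), 'joint_pos': array([ 0.706,  0.335, -0.21 ,  1.975,  0.093,  0.84 , -0.859]), 'ee_pos': array([ 427.721, -302.153,  161.525]), 'orientation': array([ 0.991,  0.133, -0.   ,  0.   ]), 'force': array([-0.176,  0.331,  0.997]), 'ft_torque': array([ 0.017, -0.018, -0.04 ]), 'width': np.float64(0.997)}
1376 30.880561157937045 [ 431.50964795 -300.81593617] ((430.9014587402344, -301.1204833984375), 20.049110412597656)
20011 13.217118172989462 [ 435.44560606 -299.71220413] ((430.59844970703125, -301.05712890625), 64.80418395996094)
```

View pics/w1.png

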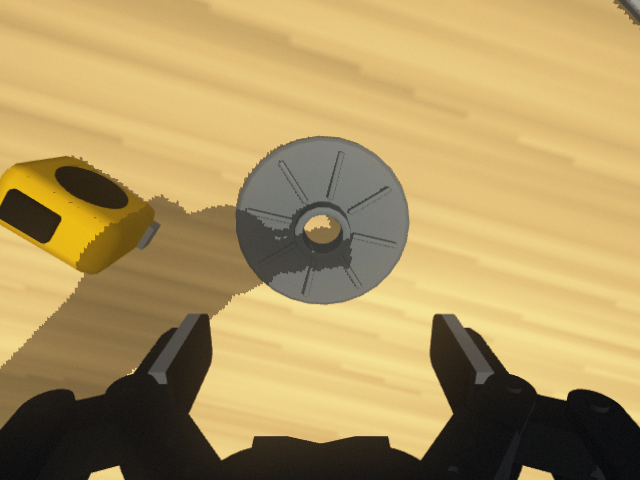

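The plate's collar shows at about (322,229). Before I descend I'll measure how far the open fingertips reach.

Run:
```python
from h import *
from bench import r
o=r.observe(); T=Ro.from_quat(o["orientation"]).as_matrix()
W=cloud(dict(np.load("/tmp/w1.npz"))); P=(W-o["ee_pos"])@T
for u,v in((205,318),(195,320),(205,350),(165,375),(436,318),(447,320),(480,378)): print(u,v,P[v,u].round(1))
m=(np.abs(P[...,1])<60)&(P[...,2]<60)&(np.abs(P[...,1])>38); q=P[m]; print(q[:,2].max(), np.percentile(q[:,2],99))
go(o,430.8,-301.1,60)
```

```text
205 318 [ 10.  -43.9   1.5]
195 320 [ 11.1 -46.4  -1.9]
205 350 [ -1.9 -44.2  -1.1]
165 375 [ 10.4 -45.7 -31.5]
436 318 [10.2 41.4  1.6]
447 320 [11.9 43.9 -2.8]
480 378 [ 10.   44.2 -32.1]
6.28518601598586 3.0180156686221418
tool shift cm [ 0.328 -0.029 10.152] ypsi -74.71 tilt z [-1.e-04 -9.e-04 -1.e+00]
```

Request:
play_rows(targets=[[0, 0, 0, 0.15, 0, 2.5, 1], [0, 0, 0, 0.15, 0.1, 3, 1], [0, 0, 0, 0, 0, 3, 1], [0, 0, 0, 0, 0, 2.5, 1], [0, 0, 0, 0, 0, 1.5, 1], [0, 0, 0, 0, 0, 0.3, 1], [0, 0, 0, 0, 0, 0, 1], [0, 0, 0, 0, 0, 0, 1]])

```text
time_s: 2.12
ee_pos: [431.7, -302.4, 34.3]
orientation: [0.991, 0.133, 0.001, 0.001]
force: [0.3, -0.1, 0.5]
width: 1.001
```

Request:
play_rows(targets=[[0, 0, 0, 0, 0, 0, 0.3], [0, 0, 0, 0, 0, 0, 0.3], [0, 0, 0, 0, 0, 0, 0.3], [0, 0, 0, 0, 0, 0, 0.3], [0, 0, 0, 0, 0, 0, 0.3], [0, 0, 0, 0, 0, 0, 0.3], [0, 0, 0, 0, 0, 0, 0.3], [0, 0, 0, 0, 0, 0, 0.3]])

```text
time_s: 2.78
ee_pos: [431.9, -301.4, 34.4]
orientation: [0.991, 0.134, 0.0, 0.001]
force: [-1.4, 0.4, 5.5]
width: 0.457
```

```bash
python3 look.py wrist w2
```

```text
{'time_s': np.float64(2.833), 'joint_pos': array([ 0.665,  0.532, -0.173,  2.051,  0.163,  0.57 , -0.924]), 'ee_pos': array([ 431.914, -301.39 ,   34.392]), 'orientation': array([0.991, 0.134, 0.   , 0.001]), 'force': array([-1.284,  1.021,  5.792]), 'ft_torque': array([-0.03 ,  0.199, -0.102]), 'width': np.float64(0.456)}
```

View pics/w2.png

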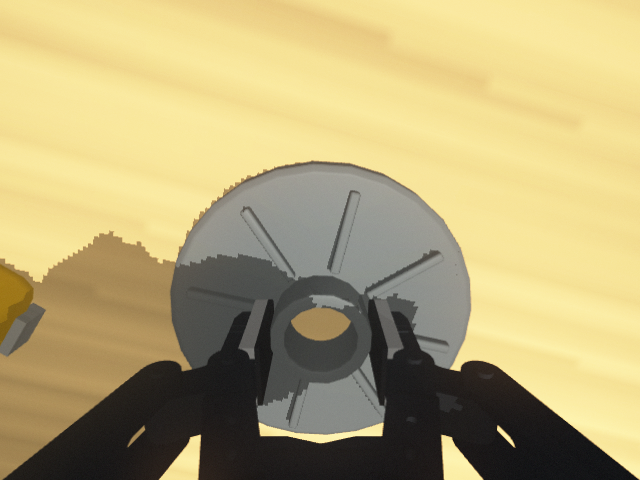

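The collar is gripped, with its bore at (322,335) and the pads on either side. Now I'll lift it.

Request:
play_rows(targets=[[0, 0, 0, 0, 0, 0, 0.3], [0, 0, 0, 0, 0, -0.5, 0.3], [0, 0, 0, 0, 0, -1.5, 0.3], [0, 0, 0, 0, 0, -2.5, 0.3], [0, 0, 0, 0, 0, -3, 0.3], [0, 0, 0, 0, 0, -2, 0.3], [0, 0, 0, 0, 0, -0.5, 0.3], [0, 0, 0, 0, 0, 0, 0.3]], newtons=50)

```text
time_s: 3.5
ee_pos: [432.2, -301.5, 134.8]
orientation: [0.991, 0.134, 0.001, 0.001]
force: [-0.5, -0.4, -2.3]
width: 0.446
```

```bash
python3 look.py wrist w3
python3 - <<'E'
from h import *
from bench import r
o=r.observe(); T=Ro.from_quat(o["orientation"]).as_matrix()
for f in("w3",):
  W=cloud(dict(np.load(f"/tmp/{f}.npz"))); P=((W-o["ee_pos"])@T)
  h=P[240:420,290:350].reshape(-1,3)
  for zl,zh in((14,30),(0,10)):
    w=P.reshape(-1,3); w=w[(w[:,2]>zl)&(w[:,2]<zh)&(np.hypot(w[:,0],w[:,1])<80)]
    print(len(w),np.median(w[:,2]),w.min(0),w.max(0),cv2.minEnclosingCircle(w[:,:2].astype(np.float32)))
    # plane
    A=np.c_[w[:,:2],np.ones(len(w))]; print(np.linalg.lstsq(A,w[:,2],rcond=None)[0])
go(o,570.4,28.3,290)
E
```

```text
{'time_s': np.float64(3.55), 'joint_pos': array([ 0.698,  0.377, -0.21 ,  1.994,  0.109,  0.781, -0.877]), 'ee_pos': array([ 431.233, -300.936,  133.279]), 'orientation': array([0.991, 0.134, 0.   , 0.   ]), 'force': array([ 0.119,  0.141, -1.615]), 'ft_torque': array([0.005, 0.014, 0.007]), 'width': np.float64(0.452)}
45631 19.82200944885667 [-64.86250267 -64.33247522  14.00065017] [64.47719463 65.19849523 29.99439345] ((-0.8354458808898926, 0.2822280824184418), 65.36357116699219)
[5.87403961e-03 1.06695696e-03 1.94394337e+01]
6106 2.482245752947997 [-2.04948126e+01 -3.23684981e+01  3.72738376e-03] [19.87244628 33.0566535   9.99208146] ((7.901731014251709, 0.34407615661621094), 32.71452331542969)
[1.75505553e-02 3.63604063e-04 3.45884786e+00]
tool shift cm [ 22.163 -28.039 -15.681] ypsi -74.6 tilt z [ 2.e-04 -3.e-04 -1.e+00]
```

View pics/w3.png

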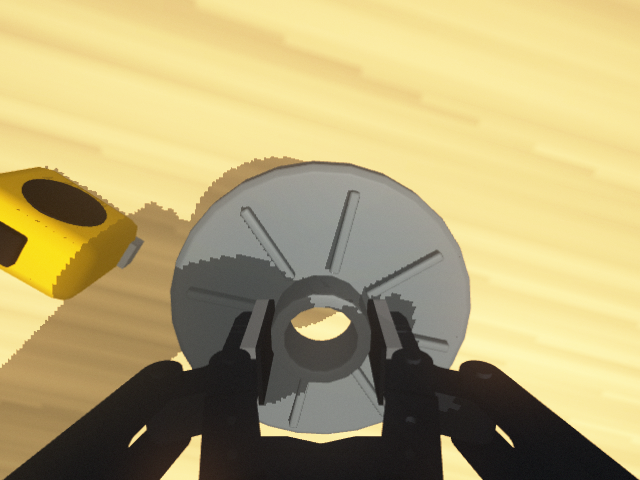

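The plate hangs level, about 33 mm below the TCP. I'll move next to the stud so the wrist camera can measure it.

Request:
play_rows(targets=[[0, 0, 0, 0, 0, -2, 0.3], [0, 0, 0, 0, 0, -3.2, 0.3], [0, 0, 0, 0, -0.8, -3.5, 0.3], [0, 0, 0, 0.5, -1.8, -3, 0.3], [0, 0, 0, 1, -2.4, -2, 0.3], [0, 0, 0, 1.2, -3, -1.5, 0.3], [0, 0, 0, 1.4, -3.2, -0.5, 0.3], [0, 0, 0, 1.4, -3.2, 0, 0.3]])

```text
time_s: 4.22
ee_pos: [446.2, -146.4, 290.0]
orientation: [0.991, 0.133, -0.0, 0.0]
force: [0.5, 1.0, -1.7]
width: 0.45
```

Request:
play_rows(targets=[[0, 0, 0, 1.4, -3.2, 0, 0.3], [0, 0, 0, 1.4, -3.2, 0, 0.3], [0, 0, 0, 1.4, -3, 0, 0.3], [0, 0, 0, 1.3, -2.2, 0, 0.3], [0, 0, 0, 0.8, -1.4, 0, 0.3], [0, 0, 0, 0.4, -0.6, 0, 0.3], [0, 0, 0, 0, 0, 0, 0.3], [0, 0, 0, 0, 0, 0, 0.3]])

```text
time_s: 4.88
ee_pos: [474.2, 0.3, 289.0]
orientation: [0.991, 0.134, -0.001, 0.0]
force: [0.1, 0.3, -0.9]
width: 0.449
```

```bash
python3 look.py wrist w4
python3 - <<'E'
from h import *
from bench import r
o=r.observe(); go(o,570.4,28.3,290)
W=cloud(dict(np.load("/tmp/w4.npz"))); T=Ro.from_quat(o["orientation"]).as_matrix()
for n,rad,zl,zh in(("tip",12,212,225),("ring",65,172,180),("thread",15,190,212)):
  w=fine(W,(570.4,28.3),rad,zl,zh); 
  if len(w)<5: print(n,len(w));continue
  print(n,len(w),np.median(w[:,2]),w[:,2].max(),w[:,:2].mean(0),cv2.minEnclosingCircle(w[:,:2].astype(np.float32)))
  q=(w-o["ee_pos"])@T; print((q.min(0)+q.max(0))/2)
E
```

```text
{'time_s': np.float64(4.933), 'joint_pos': array([ 0.337,  0.134, -0.466,  1.918,  0.067,  1.107, -1.46 ]), 'ee_pos': array([ 4.74238e+02, -3.02000e-01,  2.89297e+02]), 'orientation': array([ 0.991,  0.133, -0.001,  0.   ]), 'force': array([-0.22 , -0.906, -0.949]), 'ft_torque': array([-0.038,  0.03 ,  0.031]), 'width': np.float64(0.445)}
tool shift cm [10.03  -0.224 -0.093] ypsi -74.71 tilt z [-2.2e-03 -7.0e-04 -1.0e+00]
tip 1085 215.08194295426568 221.24818043592944 [571.73035673  28.29806118] ((571.9546508789062, 28.46723747253418), 11.201071739196777)
[101.34474079  -2.02900528  72.44701015]
ring 9618 176.01654434171527 179.0456167180824 [566.49877888  26.73036492] ((572.5169067382812, 28.49690055847168), 59.644039154052734)
[ 95.46229282  -1.90492021 113.52767548]
thread 757 209.31419716981642 211.9897299656453 [571.02988143  28.38549018] ((571.775634765625, 28.468679428100586), 11.282137870788574)
[101.92427488  -2.63990807  87.67339457]
```

View pics/w4.png

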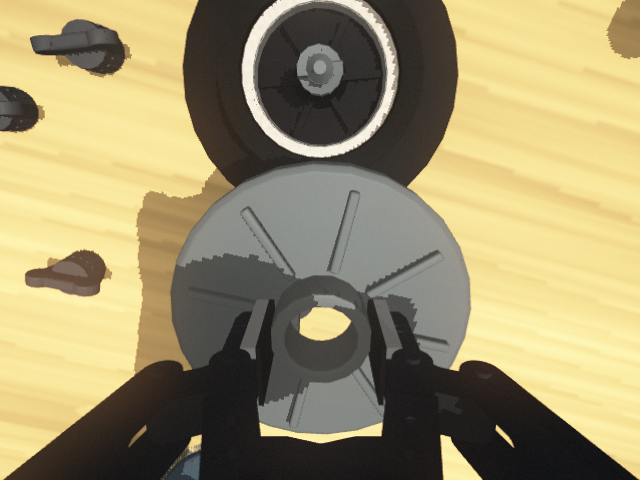

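Request:
play_rows(targets=[[0, 0, 0, 1, -0.05, 0, 0.3], [0, 0, 0, 2, -0.1, 0, 0.3], [0, 0, 0, 2.8, -0.1, 0, 0.3], [0, 0, 0, 2.5, 0, 0, 0.3], [0, 0, 0, 1.4, 0, 0.5, 0.3], [0, 0, 0, 0.5, 0, 1, 0.3], [0, 0, 0, 0, 0, 0.5, 0.3], [0, 0, 0, 0, 0, 0, 0.3]])

```text
time_s: 5.6
ee_pos: [570.9, 29.7, 267.9]
orientation: [0.991, 0.133, -0.003, 0.0]
force: [-0.4, -0.1, -1.6]
width: 0.445
```

```bash
python3 look.py wrist w5; python3 look.py top t5
python3 - <<'E'
from h import *
from bench import r
o=r.observe(); go(o,572.2,28.8,200)
a=cv2.imread("pics/w5.png")[250:400,230:410]; cv2.imwrite("pics/w5c.png",cv2.resize(a,None,fx=4,fy=4,interpolation=cv2.INTER_CUBIC))
W=cloud(dict(np.load("/tmp/t5.npz")));
w=fine(W,(572,28.8),75,244,254);print(len(w),cv2.minEnclosingCircle(w[:,:2].astype(np.float32)),np.median(w[:,2]))
E
```

```text
{'time_s': np.float64(5.65), 'joint_pos': array([ 0.242,  0.324, -0.466,  1.739,  0.16 ,  1.12 , -1.576]), 'ee_pos': array([571.021,  29.793, 268.94 ]), 'orientation': array([ 0.991,  0.133, -0.002,  0.   ]), 'force': array([ 0.929, -0.301, -1.607]), 'ft_torque': array([-0.012, -0.042, -0.025]), 'width': np.float64(0.447)}
{'time_s': np.float64(5.7), 'joint_pos': array([ 0.242,  0.323, -0.466,  1.738,  0.16 ,  1.12 , -1.576]), 'ee_pos': array([571.377,  30.031, 269.804]), 'orientation': array([ 0.991,  0.134, -0.001,  0.   ]), 'force': array([-0.984, -0.791, -1.606]), 'ft_torque': array([ 0.028,  0.045, -0.049]), 'width': np.float64(0.45)}
tool shift cm [0.059 0.138 6.98 ] ypsi -74.65 tilt z [-1.6e-03 -8.0e-04 -1.0e+00]
133 ((555.959228515625, 70.38677978515625), 48.2298469543457) 248.11650130114455
```

View pics/w5c.png

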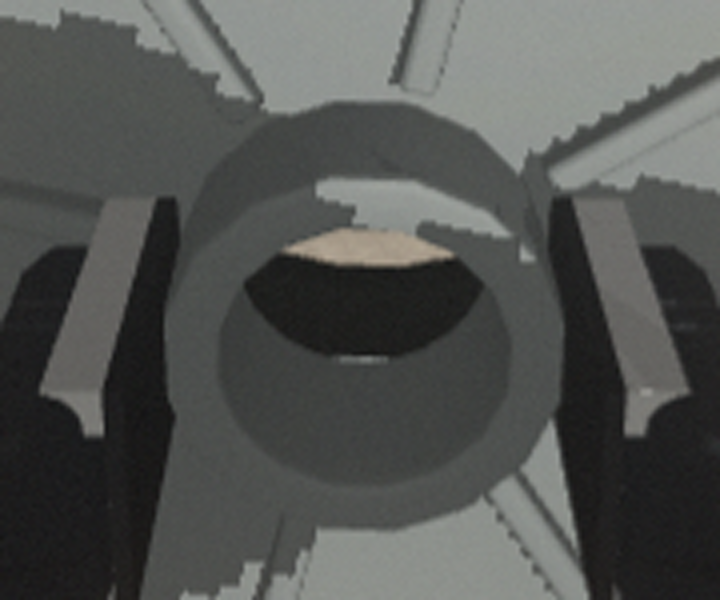

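The stud tip shows just inside the bore's lower edge, centred sideways at crop (362,358). I'll correct by 1 mm and lower.

Request:
play_rows(targets=[[0, 0, 0, 0.08, 0.1, 0.6, 0.3], [0, 0, 0, 0, 0, 0.8, 0.3], [0, 0, 0, 0, 0, 0.7, 0.3], [0, 0, 0, 0, 0, 0.5, 0.3], [0, 0, 0, 0, 0, 0, 0.3], [0, 0, 0, 0, 0, 0, 0.3]])

```text
time_s: 6.2
ee_pos: [573.2, 30.0, 243.8]
orientation: [0.991, 0.134, -0.0, -0.0]
force: [-0.7, 0.4, -0.7]
width: 0.445
```

```bash
python3 look.py wrist w6;python3 - <<'E'
from h import *
from bench import r
o=r.observe(); go(o,572.2,28.8,200)
a=cv2.imread("pics/w6.png")[250:400,230:410]; cv2.imwrite("pics/w6c.png",cv2.resize(a,None,fx=4,fy=4,interpolation=cv2.INTER_CUBIC))
E
```

```text
{'time_s': np.float64(6.25), 'joint_pos': array([ 0.236,  0.349, -0.462,  1.765,  0.175,  1.068, -1.588]), 'ee_pos': array([573.484,  30.099, 244.284]), 'orientation': array([ 0.991,  0.134,  0.   , -0.   ]), 'force': array([-0.072, -0.703, -1.511]), 'ft_torque': array([-0.034, -0.079,  0.015]), 'width': np.float64(0.448)}
tool shift cm [-0.158  0.091  4.428] ypsi -74.6 tilt z [ 0.  0. -1.]
```

View pics/w6c.png

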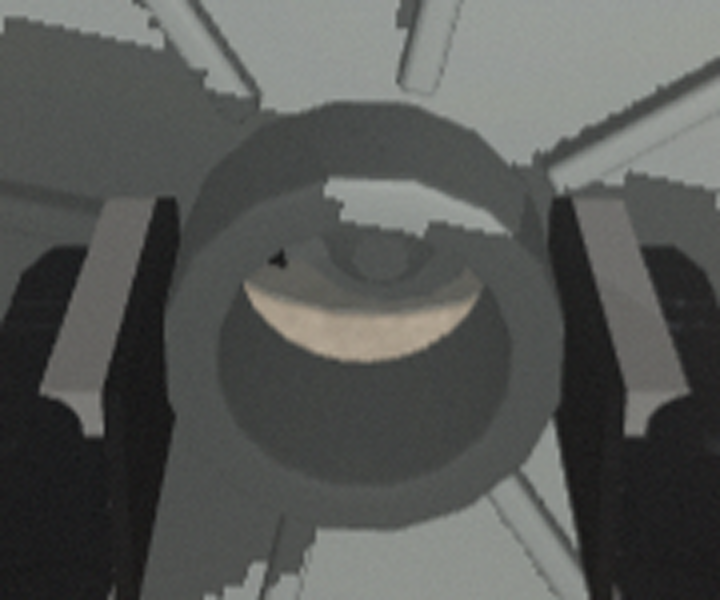

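Run:
```python
from h import *
c=dict(np.load("/tmp/w6.npz"))
p=lambda X: cv2.projectPoints(np.array(X,float).reshape(-1,1,3),c["rvec"],c["tvec"],c["mtx"],c["distortion"])[0].reshape(-1,2)
print(p([[571.95,28.47,219],[571.95,28.47,213],[573.95,28.47,219],[571.95,30.47,219]]))
W=cloud(c)
for u,v in((325,314),(322,335),(300,318),(325,305),(322,390)): print(u,v,W[v-1:v+2,u-1:u+2].reshape(-1,3).mean(0).round(1))
# collar top
w=fine(W,(573.3,30),24,238,246); print(len(w),np.median(w[:,2]),cv2.minEnclosingCircle(w[:,:2].astype(np.float32)))
w=fine(W,(573.3,30),80,222,228); print(len(w),np.median(w[:,2]),cv2.minEnclosingCircle(w[:,:2].astype(np.float32)))
```

```text
[[324.52218311 313.53352544]
 [324.40585292 307.00293585]
 [325.75422069 309.59133604]
 [320.1145209  312.4482597 ]]
325 314 [572.2  28.3 219.8]
322 335 [529.6  17.8 166.4]
300 318 [533.3  32.8 159.3]
325 305 [586.7  32.6 240.3]
322 390 [535.9  19.7 222.9]
4394 240.28897166415808 ((574.3878173828125, 30.29444694519043), 23.483383178710938)
33543 222.7356350813969 ((572.3993530273438, 30.486221313476562), 63.83053970336914)
```

The stud tip is at (325,314) in the image, which reads (572,28.4,219.8). The plate centre is about 2 mm left of it. I'll correct and lower.

Request:
play_rows(targets=[[0, 0, 0, -0.1, 0.16, 0, 0.3], [0, 0, 0, 0, 0, 0.5, 0.3], [0, 0, 0, 0, 0, 0.8, 0.3], [0, 0, 0, 0, 0, 0.8, 0.3], [0, 0, 0, 0, 0, 0.7, 0.3], [0, 0, 0, 0, 0, 0.5, 0.3], [0, 0, 0, 0, 0, 0, 0.3], [0, 0, 0, 0, 0, 0, 0.3]])

```text
time_s: 6.92
ee_pos: [572.8, 28.2, 210.8]
orientation: [0.991, 0.134, -0.0, -0.0]
force: [0.3, 0.1, -0.5]
width: 0.445
```

Request:
play_rows(targets=[[0, 0, 0, 0, 0, 0.4, 0.3], [0, 0, 0, 0, 0, 0.4, 0.3], [0, 0, 0, 0, 0, 0.2, 0.3], [0, 0, 0, 0, 0, 0, 0.3]])

```text
time_s: 7.25
ee_pos: [573.1, 28.3, 202.0]
orientation: [0.991, 0.134, 0.0, 0.0]
force: [-1.9, 0.0, 3.5]
width: 0.443
```

```bash
python3 look.py wrist w7;python3 - <<'E'
from h import *
c=dict(np.load("/tmp/w7.npz"))
W=cloud(c)
w=fine(W,(572.3,28.4),75,170,190);  print(len(w),np.median(w[:,2]),cv2.minEnclosingCircle(w[:,:2].astype(np.float32)))
q=w[np.abs(w[:,2]-np.median(w[:,2]))<4];A=np.c_[q[:,:2]-[572,28],np.ones(len(q))]; print(np.linalg.lstsq(A,q[:,2],rcond=None)[0])
E
```

```text
{'time_s': np.float64(7.3), 'joint_pos': array([ 0.228,  0.39 , -0.452,  1.813,  0.202,  0.983, -1.608]), 'ee_pos': array([573.15 ,  28.323, 202.094]), 'orientation': array([0.991, 0.134, 0.   , 0.   ]), 'force': array([-1.301,  0.477,  1.824]), 'ft_torque': array([-0.144,  0.302, -0.038]), 'width': np.float64(0.445)}
45314 180.7110538031842 ((571.6930541992188, 28.475187301635742), 65.1178970336914)
[-3.99722408e-03 -2.18563537e-04  1.80828911e+02]
```

View pics/w7.png

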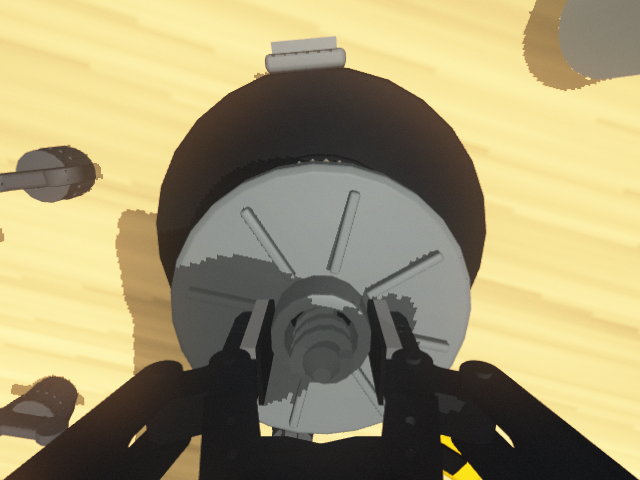

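The plate is down over the stud. Its disc top reads about 181 mm, so the origin is at 168 mm, and the stud stands in the collar. I'll release and retreat.

Request:
play_rows(targets=[[0, 0, 0, 0, 0, 0.15, 0.3], [0, 0, 0, 0, 0, 0, 0.3], [0, 0, 0, 0, 0, 0, 1], [0, 0, 0, 0, 0, 0, 1], [0, 0, 0, 0, 0, 0, 1], [0, 0, 0, 0, 0, 0, 1], [0, 0, 0, 0, 0, -1, 1], [0, 0, 0, 0, 0, -2, 1]])

```text
time_s: 7.97
ee_pos: [571.3, 27.9, 228.1]
orientation: [0.991, 0.134, -0.003, -0.0]
force: [0.3, -0.7, 0.0]
width: 0.998
```

Request:
play_rows(targets=[[0, 0, 0, 0, 0, -3, 1], [0, 0, 0, 0, 0, -3, 1], [0, 0, 0, 0, 0, -2, 1], [0, 0, 0, 0, 0, -1, 1], [0, 0, 0, 0, 0, 0, 1], [0, 0, 0, 0, 0, 0, 1]])

```text
time_s: 8.47
ee_pos: [572.6, 28.2, 319.5]
orientation: [0.991, 0.134, -0.0, 0.0]
force: [0.4, 0.3, -0.5]
width: 0.996
```

```bash
python3 look.py wrist w8;python3 - <<'E'
from h import *
from bench import r
c=dict(np.load("/tmp/w8.npz"))
W=cloud(c)
w=fine(W,(572.3,28.4),75,170,190);  print(len(w),np.median(w[:,2]),cv2.minEnclosingCircle(w[:,:2].astype(np.float32)))
q=w[np.abs(w[:,2]-np.median(w[:,2]))<4];A=np.c_[q[:,:2]-[572,28],np.ones(len(q))]; print(np.linalg.lstsq(A,q[:,2],rcond=None)[0])
w=fine(W,(572.3,28.4),15,203,225);  print(len(w),w[:,2].max(),cv2.minEnclosingCircle(w[:,:2].astype(np.float32)))
o=r.observe(); go(o,474,318,200)
E
```

```text
{'time_s': np.float64(8.517), 'joint_pos': array([ 0.253,  0.287, -0.471,  1.67 ,  0.137,  1.219, -1.552]), 'ee_pos': array([572.171,  28.03 , 318.473]), 'orientation': array([ 0.991,  0.134, -0.001,  0.   ]), 'force': array([ 0.054, -0.522,  0.037]), 'ft_torque': array([-0.011,  0.035, -0.014]), 'width': np.float64(0.999)}
21440 181.01191881413246 ((571.6356811523438, 28.489337921142578), 65.15812683105469)
[-1.56841087e-03  3.47281060e-05  1.81069208e+02]
952 221.37150839948484 ((572.3319091796875, 28.496192932128906), 11.460487365722656)
tool shift cm [ -1.735 -30.56   11.86 ] ypsi -74.6 tilt z [-2.3e-03 -3.0e-04 -1.0e+00]
```

View pics/w8.png

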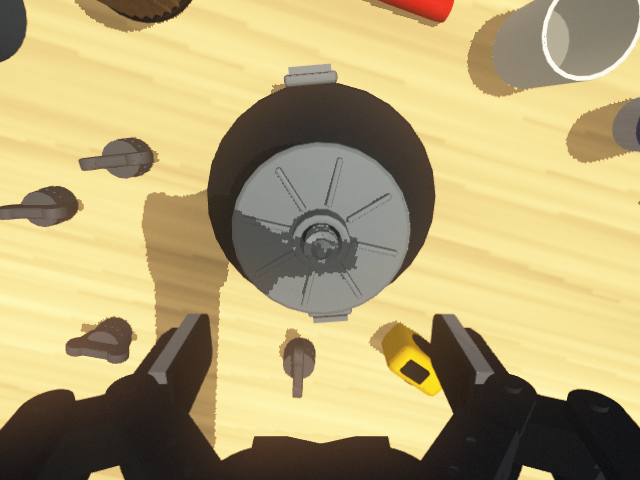

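The plate is released and flat: its centre is within 1 mm of the stud axis, with the disc top at 181 mm. Next I'll turn the tool to match the leftmost nut's bar.

Request:
play_rows(targets=[[0, 0, -7, 0, -3, 0, 1], [0, 0, -7, 0, 0, 0, 1], [0, 0, -7, 0, 0, 0, 1], [0, 0, -7, 0, 0, 0, 1], [0, 0, -7, 0, 0, 0, 1], [0, 0, -7, 0, 0, 0, 1], [0, 0, -7, 0, 0, 0, 1], [0, 0, -7, 0, 0, 0, 1]])

```text
time_s: 9.18
ee_pos: [564.0, 56.9, 317.6]
orientation: [0.81, 0.586, -0.002, -0.001]
force: [0.2, -1.3, -0.1]
width: 1.001
```

Request:
play_rows(targets=[[0, 0, -7, 0, 0, 0, 1], [0, 0, -7, 0, 0, 0, 1], [0, 0, -7, 0, 0, 0, 1], [0, 0, -7, 0, 0, 0, 1], [0, 0, -6.5, 0, 0, 0, 1], [0, 0, 0, 0, 0, 0, 1]])

```text
time_s: 9.68
ee_pos: [564.1, 56.8, 317.7]
orientation: [0.602, 0.799, -0.001, -0.002]
force: [-0.4, -0.8, -0.1]
width: 1.001
```

Run:
```python
from h import *
from bench import r
o=r.observe();print(o["joint_pos"],o["ee_pos"]); go(o,474,318,150)
```

```text
[ 0.42262551  0.33109555 -0.76417282  1.6720911   0.23870781  1.23888345
 -0.1140827 ] [564.09821645  56.8182698  317.69177983]
tool shift cm [27.568 -1.392 16.81 ] ypsi 16.02 tilt z [-3.8e-03  3.0e-04 -1.0e+00]
```

Request:
play_rows(targets=[[0, 0, 0, 3, -0.2, 0, 1], [0, 0, 0, 4, -0.2, 0.3, 1], [0, 0, 0, 4, -0.2, 1, 1], [0, 0, 0, 3.6, -0.2, 2, 1], [0, 0, 0, 3.6, -0.2, 2, 1], [0, 0, 0, 3.5, -0.2, 2.2, 1], [0, 0, 0, 3, -0.2, 2.5, 1], [0, 0, 0, 2, 0, 3, 1]])

```text
time_s: 10.35
ee_pos: [476.1, 313.6, 188.8]
orientation: [0.602, 0.798, 0.001, -0.001]
force: [1.5, -0.4, 0.3]
width: 0.998
```

Request:
play_rows(targets=[[0, 0, 0, 0.8, 0, 2, 1], [0, 0, 0, 0, 0, 1, 1], [0, 0, 0, 0, 0, 0, 1], [0, 0, 0, 0, 0, 0, 1]])

```text
time_s: 10.68
ee_pos: [476.6, 316.7, 159.4]
orientation: [0.604, 0.797, -0.001, 0.0]
force: [-0.4, -0.1, 1.1]
width: 1.007
```

```bash
python3 look.py wrist w9;python3 - <<'E'
from h import *
from bench import r
c=dict(np.load("/tmp/w9.npz"))
W=cloud(c);o=r.observe();T=Ro.from_quat(o["orientation"]).as_matrix()
w=fine(W,(474,318),45,50,66); print(len(w),np.median(w[:,2]),w.mean(0))
mr=cv2.minAreaRect(w[:,:2].astype(np.float32));print(mr)
q=(w-o["ee_pos"])@T; print("tool",cv2.minAreaRect(q[:,:2].astype(np.float32)),(q.min(0)+q.max(0))/2)
go(o,474,318,56)
E
```

```text
{'time_s': np.float64(10.733), 'joint_pos': array([-0.093,  0.511, -0.758,  1.842,  0.425,  0.957, -0.763]), 'ee_pos': array([477.199, 316.988, 160.386]), 'orientation': array([0.604, 0.797, 0.   , 0.   ]), 'force': array([ 0.807,  0.298, -0.327]), 'ft_torque': array([-0.039, -0.005,  0.007]), 'width': np.float64(0.997)}
1946 54.77046178443426 [474.60083963 321.88571704  55.05487445]
((475.1861877441406, 319.7286376953125), (11.903707504272461, 68.32388305664062), 15.961615562438965)
tool ((3.2236785888671875, -1.2970829010009766), (11.901261329650879, 68.3243408203125), 89.77392578125) [  3.23456695  -1.31801579 105.69141892]
tool shift cm [ 0.188 -0.29  10.438] ypsi 15.74 tilt z [ 1.e-03 -1.e-04 -1.e+00]
```

View pics/w9.png

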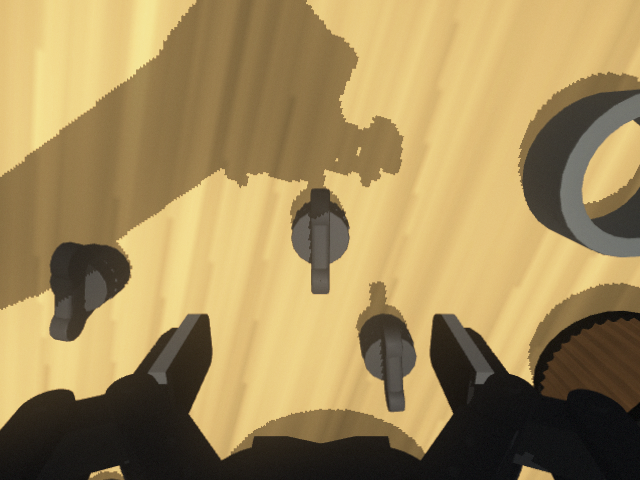

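The nut's bar is at (320,240), lined up with the jaws and measured 12×68 mm with its top near 58 mm. I'll descend and grip.

Request:
play_rows(targets=[[0, 0, 0, 0.15, -0.05, 1.5, 1], [0, 0, 0, 0.15, 0, 3, 1], [0, 0, 0, 0, 0, 3, 1], [0, 0, 0, 0, 0, 2, 0.6], [0, 0, 0, 0, 0, 0.7, 0.4], [0, 0, 0, 0, 0, 0, 0.35], [0, 0, 0, 0, 0, 0, 0.35], [0, 0, 0, 0, 0, 0, 0.35]], newtons=30)

```text
time_s: 11.4
ee_pos: [476.2, 321.3, 59.8]
orientation: [0.603, 0.798, 0.002, 0.001]
force: [-0.1, -0.1, 0.3]
width: 0.35
```

```bash
python3 look.py wrist w10
```

```text
{'time_s': np.float64(11.45), 'joint_pos': array([-0.173,  0.638, -0.668,  1.909,  0.552,  0.781, -0.872]), 'ee_pos': array([476.05 , 321.276,  59.753]), 'orientation': array([0.603, 0.798, 0.002, 0.001]), 'force': array([-0.166,  0.327,  0.634]), 'ft_torque': array([ 0.038, -0.003,  0.019]), 'width': np.float64(0.353)}
```

View pics/w10.png

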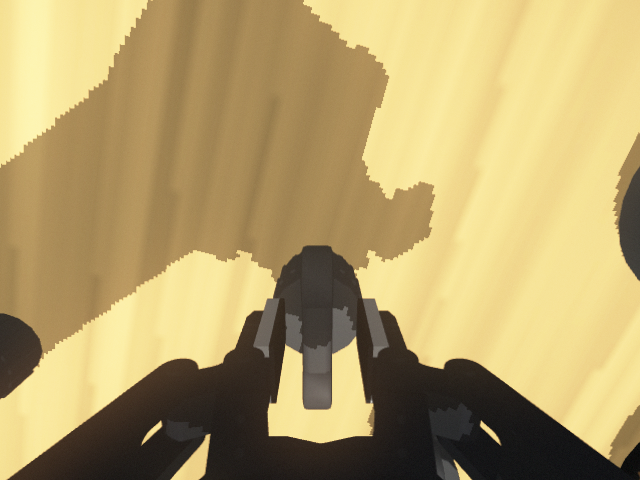

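The bar sits between the pads, running from (317,245) to (317,408). I'll close on it.

Request:
play_rows(targets=[[0, 0, 0, 0, 0, 0.2, 0.35], [0, 0, 0, 0, 0, 0, 0.05], [0, 0, 0, 0, 0, 0, 0.05], [0, 0, 0, 0, 0, 0, 0.05], [0, 0, 0, 0, 0, 0, 0.05], [0, 0, 0, 0, 0, 0, 0.05], [0, 0, 0, 0, 0, 0, 0.05]], newtons=50)

```text
time_s: 12.03
ee_pos: [475.2, 320.8, 56.5]
orientation: [0.602, 0.798, 0.0, 0.0]
force: [-1.2, -0.9, 5.4]
width: 0.131
```

Request:
play_rows(targets=[[0, 0, 0, 0, 0, -0.5, 0.05], [0, 0, 0, 0, 0, -1.5, 0.05], [0, 0, 0, 0, 0, -2.5, 0.05], [0, 0, 0, 0, 0, -3, 0.05], [0, 0, 0, 0, 0, -2, 0.05], [0, 0, 0, 0, 0, -0.5, 0.05], [0, 0, 0, 0, 0, 0, 0.05]])

```text
time_s: 12.62
ee_pos: [475.4, 321.0, 157.1]
orientation: [0.603, 0.798, 0.001, 0.001]
force: [-0.2, 0.0, -0.4]
width: 0.126
```

```bash
python3 look.py wrist w11
python3 - <<'E'
from h import *
from bench import r
W=cloud(dict(np.load("/tmp/w11.npz")));o=r.observe();T=Ro.from_quat(o["orientation"]).as_matrix()
P=(W-o["ee_pos"])@T; w=P.reshape(-1,3); w=w[np.isfinite(w[:,0])]
b=w[(np.hypot(w[:,0],w[:,1])<50)&(np.abs(w[:,1])<8)&(w[:,2]<12)&(w[:,2]>-4)]; print(len(b),b.min(0),b.max(0),np.median(b,0))
hb=w[(np.hypot(w[:,0],w[:,1])<30)&(w[:,2]<60)&(w[:,2]>15)]; print(len(hb),hb.min(0),hb.max(0),np.median(hb,0))
go(o,572.2,28.4,320)
E
```

```text
{'time_s': np.float64(12.667), 'joint_pos': array([-0.101,  0.517, -0.757,  1.846,  0.431,  0.95 , -0.773]), 'ee_pos': array([474.733, 320.117, 155.498]), 'orientation': array([ 0.603,  0.798, -0.   ,  0.   ]), 'force': array([-0.389,  0.412, -0.961]), 'ft_torque': array([-0.058,  0.014, -0.018]), 'width': np.float64(0.124)}
5348 [-34.94442778  -7.9936638   -3.98915863] [34.89352035  7.98437095 11.99438634] [7.26570388 0.76616647 0.32455483]
2002 [  1.34688225 -19.69472006  15.02405992] [17.82187162 21.4136532  53.09693355] [12.36891312 -6.25206901 25.97374925]
tool shift cm [-30.734   1.389 -16.433] ypsi 15.89 tilt z [ 1.e-04 -5.e-04 -1.e+00]
```

View pics/w11.png

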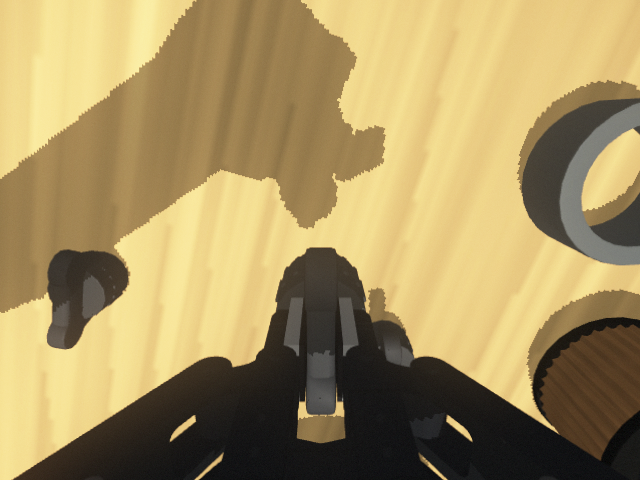

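The nut is lifted square, with its origin about 57 mm below the TCP. I'll carry it high toward the head.

Request:
play_rows(targets=[[0, 0, 0, 0, 0, -3, 0.05], [0, 0, 0, 0, 0, -4, 0.05], [0, 0, 0, -1, 0, -3.8, 0.05], [0, 0, 0, -2.5, 0, -3, 0.05], [0, 0, 0, -3.5, 0.2, -2, 0.05], [0, 0, 0, -4, 0.2, -0.6, 0.05], [0, 0, 0, -4, 0.2, 0, 0.05], [0, 0, 0, -4, 0.2, 0, 0.05]])

```text
time_s: 13.33
ee_pos: [534.5, 137.8, 318.5]
orientation: [0.602, 0.798, -0.001, -0.0]
force: [0.9, 0.8, -1.3]
width: 0.125
```

Request:
play_rows(targets=[[0, 0, 0, -4, 0.2, 0, 0.05], [0, 0, 0, -3.5, 0.2, 0, 0.05], [0, 0, 0, -2.5, 0.2, 0, 0.05], [0, 0, 0, -1.5, 0, 0, 0.05], [0, 0, -5, 0, 0, 0, 0.05], [0, 0, -7, 0, 0, 0, 0.05], [0, 0, -7, 0, 0, 0, 0.05], [0, 0, -7, 0, 0, 0, 0.05]])

```text
time_s: 14.0
ee_pos: [571.1, 30.4, 317.3]
orientation: [0.405, 0.914, -0.001, -0.002]
force: [0.3, -0.1, -1.8]
width: 0.128
```

Request:
play_rows(targets=[[0, 0, -7, 0, 0, 0, 0.05], [0, 0, -7, 0, 0, 0, 0.05], [0, 0, -7, 0, 0, 0, 0.05], [0, 0, -7, 0, 0, 0, 0.05], [0, 0, -7, 0, 0, 0, 0.05], [0, 0, -7, 0, 0, 0, 0.05], [0, 0, -7, 0, 0, 0, 0.05], [0, 0, -7, 0, 0, 0, 0.05]])

```text
time_s: 14.67
ee_pos: [571.1, 30.5, 317.4]
orientation: [-0.072, 0.997, 0.0, -0.002]
force: [0.3, -0.0, -1.1]
width: 0.128
```

Request:
play_rows(targets=[[0, 0, -7, 0, 0, 0, 0.05], [0, 0, -7, 0, 0, 0, 0.05], [0, 0, -7, 0, 0, 0, 0.05], [0, 0, -7, 0, 0, 0, 0.05], [0, 0, -7, 0, 0, 0, 0.05], [0, 0, 0, 0, 0, 0, 0.05]])

```text
time_s: 15.17
ee_pos: [571.2, 30.5, 317.3]
orientation: [-0.367, 0.93, 0.001, -0.002]
force: [-0.1, -0.1, -1.3]
width: 0.132
```

```bash
python3 look.py wrist w12
python3 - <<'E'
from h import *
from bench import r
o=r.observe();go(o,572.2,28.4,320)
E
```

```text
{'time_s': np.float64(15.217), 'joint_pos': array([ 0.727,  0.503, -1.208,  1.649,  0.48 ,  1.332,  1.759]), 'ee_pos': array([571.278,  30.556, 317.616]), 'orientation': array([-0.365,  0.931,  0.001, -0.002]), 'force': array([ 0.168, -0.542, -1.216]), 'ft_torque': array([ 0.014, -0.01 ,  0.02 ]), 'width': np.float64(0.128)}
tool shift cm [ 0.079 -0.22  -0.239] ypsi 132.77 tilt z [-3.6e-03  8.0e-04 -1.0e+00]
```

View pics/w12.png

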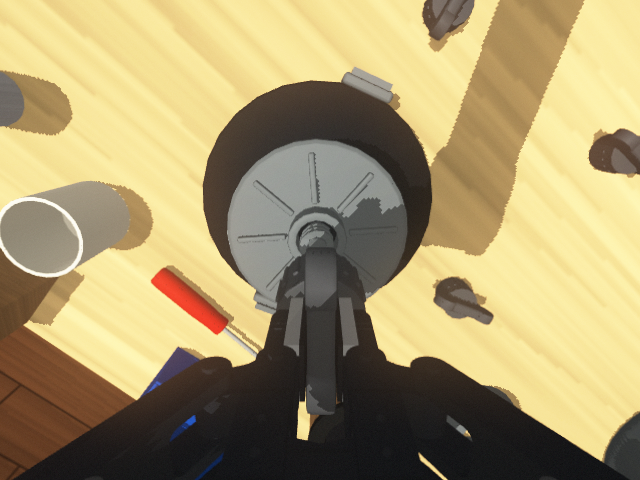

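The collar and part of the stud are visible at (318,232). I'll back off 5 cm for a clear measurement of the stud.

Request:
play_rows(targets=[[0, 0, 0, -1.5, 0, 0, 0.05], [0, 0, 0, -2, 0, 0, 0.05], [0, 0, 0, -1.5, 0, 0, 0.05], [0, 0, 0, 0, 0, 0, 0.05], [0, 0, 0, 0, 0, 0, 0.05]])

```text
time_s: 15.63
ee_pos: [608.1, 65.6, 318.8]
orientation: [-0.365, 0.931, 0.0, -0.001]
force: [0.3, 0.8, -0.3]
width: 0.126
```

```bash
python3 look.py wrist w13
python3 - <<'E'
from h import *
from bench import r
o=r.observe();T=Ro.from_quat(o["orientation"]).as_matrix()
c=dict(np.load("/tmp/w13.npz"));W=cloud(c)
for n,rad,zl,zh in(("tip",16,204,225),("disc",72,176,186),("tipflat",7,217,225)):
  w=fine(W,(571.8,28.4),rad,zl,zh); q=(w-o["ee_pos"])@T
  print(n,len(w),np.median(w[:,2]),cv2.minEnclosingCircle(w[:,:2].astype(np.float32)),"tool",cv2.minEnclosingCircle(q[:,:2].astype(np.float32)))
P=(W-o["ee_pos"])@T; w=P.reshape(-1,3); w=w[np.isfinite(w[:,0])]
for zl,zh in((-4,2),(-4,8)):
  b=w[(np.abs(w[:,0])<50)&(np.abs(w[:,1])<5.5)&(w[:,2]<zh)&(w[:,2]>zl)];print(len(b),b.min(0),b.max(0),np.median(b,0))
b=w[(np.abs(w[:,0])<50)&(np.abs(w[:,1])<25)&(w[:,2]<26)&(w[:,2]>19)];print("hubtop",len(b),b.min(0),b.max(0))
E
```

```text
{'time_s': np.float64(15.683), 'joint_pos': array([ 0.596,  0.56 , -1.162,  1.559,  0.52 ,  1.37 ,  1.702]), 'ee_pos': array([607.953,  64.917, 318.899]), 'orientation': array([-0.365,  0.931, -0.   , -0.001]), 'force': array([ 0.596,  0.089, -1.458]), 'ft_torque': array([-0.008,  0.003, -0.023]), 'width': np.float64(0.123)}
tip 1105 212.97819750660062 ((571.93212890625, 28.12046241760254), 11.3497314453125) tool ((51.23219680786133, -2.554853916168213), 11.351361274719238)
disc 25554 181.02008024259015 ((571.6788330078125, 28.539487838745117), 64.94638061523438) tool ((51.073177337646484, -2.0894315242767334), 64.94661712646484)
tipflat 193 219.02299003190777 ((572.4047241210938, 28.177631378173828), 5.206296920776367) tool ((50.859710693359375, -2.825695514678955), 5.206074237823486)
2452 [-35.74410355  -5.37392461  -3.39415611] [29.70073325  5.4980834   1.99996469] [12.08780777  0.1337829  -0.19659648]
4570 [-36.88043833  -5.47491383  -3.39415611] [32.44510251  5.49865711  7.9892489 ] [2.80230501 0.15299663 1.82915263]
hubtop 939 [  0.89801665 -18.13653603  19.08665831] [15.35654619 19.74960952 25.9381617 ]
```

View pics/w13.png

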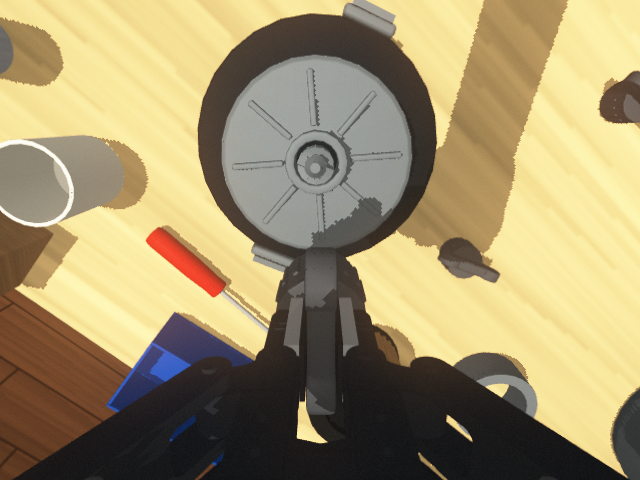

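The stud is at (571.9,28.2), the same from both yaws. I'll move the nut over it.

Request:
play_rows(targets=[[0, 0, 0, 1, -0.1, 0, 0.05], [0, 0, 0, 1.5, -0.1, 0.3, 0.05], [0, 0, 0, 1.5, -0.1, 0.8, 0.05], [0, 0, 0, 0.9, 0, 1, 0.05], [0, 0, 0, 0.3, 0, 1, 0.05], [0, 0, 0, 0, 0, 0.5, 0.05], [0, 0, 0, 0, 0, 0, 0.05], [0, 0, 0, 0, 0, 0, 0.05]])

```text
time_s: 16.35
ee_pos: [572.6, 27.8, 283.8]
orientation: [-0.366, 0.931, 0.0, 0.0]
force: [0.0, 0.8, -1.2]
width: 0.126
```

```bash
python3 look.py scene s14; python3 look.py wrist w14
python3 - <<'E'
from h import *
from bench import r
o=r.observe();T=Ro.from_quat(o["orientation"]).as_matrix()
print("stud in tool",(np.array([571.9,28.2,219])-o["ee_pos"])@T)
a=cv2.imread("pics/s14.png")[150:330,240:440]; cv2.imwrite("pics/s14c.png",cv2.resize(a,None,fx=3.3,fy=3.3,interpolation=cv2.INTER_CUBIC))
E
```

```text
{'time_s': np.float64(16.4), 'joint_pos': array([ 0.717,  0.53 , -1.187,  1.695,  0.513,  1.271,  1.74 ]), 'ee_pos': array([572.831,  28.164, 284.207]), 'orientation': array([-0.366,  0.931,  0.   ,  0.   ]), 'force': array([-0.054, -0.502, -1.637]), 'ft_torque': array([-0.026, -0.029, -0.021]), 'width': np.float64(0.127)}
{'time_s': np.float64(16.45), 'joint_pos': array([ 0.717,  0.53 , -1.187,  1.694,  0.512,  1.271,  1.74 ]), 'ee_pos': array([572.905,  28.308, 284.371]), 'orientation': array([-0.366,  0.931,  0.   ,  0.001]), 'force': array([-0.281,  0.827, -1.249]), 'ft_torque': array([-0.022, -0.026, -0.026]), 'width': np.float64(0.128)}
stud in tool [ 0.89014726  0.6180868  65.36979654]
```

View pics/s14c.png

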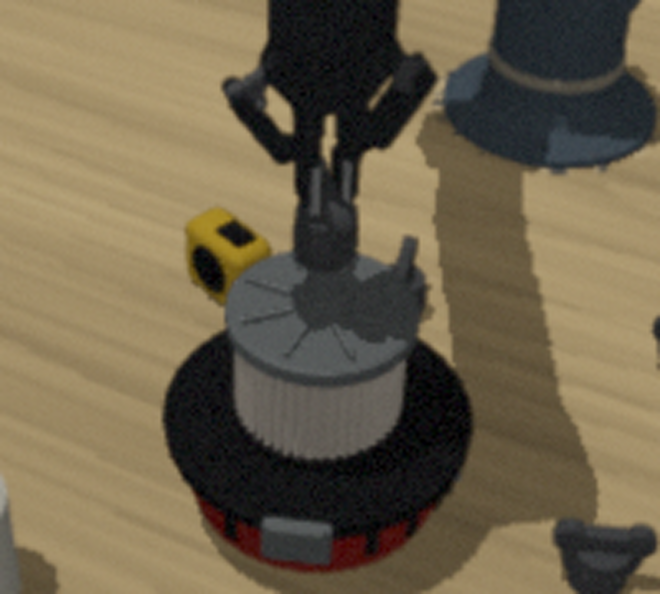

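View pics/w14.png

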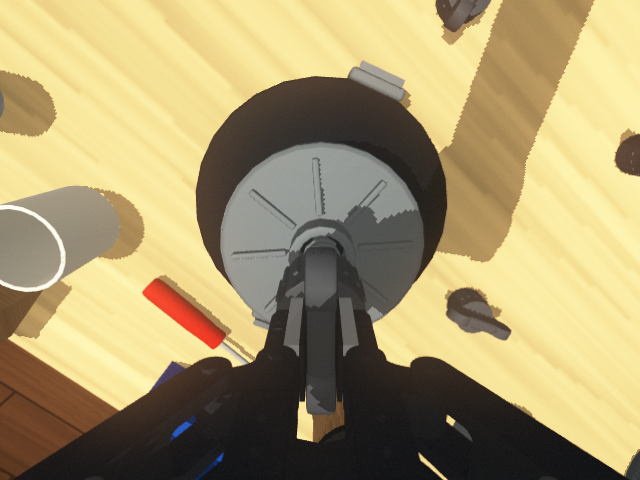

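The nut is almost centred above the stud. I'll nudge it 1 mm and lower gently.

Request:
play_rows(targets=[[0, 0, 0, 0.12, 0, 0.5, 0.05], [0, 0, 0, 0, 0, 0.5, 0.05], [0, 0, 0, 0, 0, 0.3, 0.05], [0, 0, 0, 0, 0, 0, 0.05]])

```text
time_s: 16.78
ee_pos: [571.1, 26.5, 269.8]
orientation: [-0.366, 0.931, 0.0, -0.001]
force: [-0.2, 0.2, -1.4]
width: 0.128
```

Request:
play_rows(targets=[[0, 0, 0, 0, 0, 0.15, 0.05], [0, 0, 0, 0, 0, 0.15, 0.05], [0, 0, 0, 0, 0, 0.1, 0.05], [0, 0, 0, 0, 0, 0, 0.05]])

```text
time_s: 17.12
ee_pos: [571.5, 26.6, 266.8]
orientation: [-0.366, 0.931, -0.0, -0.0]
force: [-0.4, -0.2, -0.1]
width: 0.131
```

Request:
play_rows(targets=[[0, 0, 0, 0, 0, 0.1, 0.05], [0, 0, 0, 0, 0, 0.1, 0.05], [0, 0, 0, 0, 0, 0, 0.05]])

```text
time_s: 17.37
ee_pos: [571.2, 26.4, 264.5]
orientation: [-0.366, 0.931, -0.0, -0.001]
force: [-0.7, -1.7, -0.8]
width: 0.125
```

Request:
play_rows(targets=[[0, 0, 0, 0, 0, 0.1, 0.05], [0, 0, 0, 0, 0, 0.1, 0.05], [0, 0, 0, 0, 0, 0, 0.05]])

```text
time_s: 17.62
ee_pos: [571.3, 26.6, 263.7]
orientation: [-0.366, 0.931, -0.0, -0.0]
force: [-3.3, -2.4, 5.2]
width: 0.128
```

Contact at an origin of about 207 mm, so the nut is on the thread start. I'll nudge 0.8 mm, then loosen the jaws into a loose cage.

Request:
play_rows(targets=[[0, 0, 0, 0.08, 0, 0, 0.05], [0, 0, 0, 0, 0, 0, 0.05], [0, 0, 0, 0, 0, 0, 0.22], [0, 0, 0, 0, 0, 0, 0.22], [0, 0, 0, 0, 0, 0, 0.22], [0, 0, 0, 0, 0, 0, 0.22]], newtons=30)

```text
time_s: 18.12
ee_pos: [571.3, 26.2, 262.8]
orientation: [-0.366, 0.931, 0.0, 0.0]
force: [0.5, -1.2, 0.6]
width: 0.218
```

```bash
python3 look.py wrist w15
cat > nut.py <<'E'
import sys
from h import *
from bench import r
o=r.observe();T=Ro.from_quat(o["orientation"]).as_matrix()
W=cloud(dict(np.load(f"/tmp/{sys.argv[1]}.npz")))
P=(W-o["ee_pos"])@T; m=(np.abs(P[...,0])<45)&(np.abs(P[...,1])<6)&(np.abs(P[...,2])<12)
b=W[m]; q=P[m]
# top surface plane fit: brightest flat top = min tool z
lo=np.percentile(q[:,2],10); s=q[:,2]<lo+4
mr=cv2.minAreaRect(q[:,:2].astype(np.float32))
A=np.c_[q[s][:,:2],np.ones(s.sum())]; print("bar top world z",np.percentile(b[:,2],[50,80,90,97]).round(1),"=> origin",np.percentile(b[:,2],90)-58,"rect",mr,"slope",np.linalg.lstsq(A,q[s][:,2],rcond=None)[0].round(3))
w=fine(W,(571.9,28.3),75,165,190); c=cv2.minEnclosingCircle(w[:,:2].astype(np.float32)); z0=np.median(w[:,2]); s=np.abs(w[:,2]-z0)<4
A=np.c_[w[s][:,:2]-[572,28],np.ones(s.sum())]
print("disc",z0,c,np.linalg.lstsq(A,w[s][:,2],rcond=None)[0].round(4), "j",o["joint_pos"].round(2))
E
python3 nut.py w15
```

```text
{'time_s': np.float64(18.167), 'joint_pos': array([ 0.712,  0.546, -1.173,  1.726,  0.532,  1.233,  1.725]), 'ee_pos': array([571.301,  26.234, 262.862]), 'orientation': array([-0.366,  0.931,  0.   ,  0.   ]), 'force': array([ 0.419, -0.08 ,  1.282]), 'ft_torque': array([-0.101, -0.035, -0.022]), 'width': np.float64(0.218)}
bar top world z [262.1 264.6 265.2 265.8] => origin 207.1873770721212 rect ((-1.0469818115234375, 0.611565113067627), (69.34458923339844, 11.146517753601074), 0.37180131673812866) slope [-0.004  0.004 -0.507]
disc 180.99990088738198 ((571.614990234375, 28.35148048400879), 65.05077362060547) [1.000000e-03 2.800000e-03 1.810952e+02] j [ 0.71  0.55 -1.17  1.73  0.53  1.23  1.73]
```

View pics/w15.png

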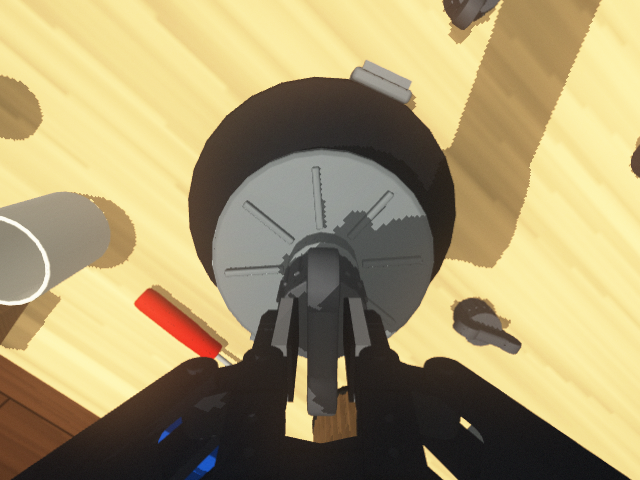

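Released, the nut stands level on the thread at an origin of about 207 mm. I'll centre the TCP on it and spin clockwise.

Request:
play_rows(targets=[[0, 0, 0, -0.1, 0, 0, 0.22], [0, 0, 5, 0, 0, 0.02, 0.22], [0, 0, 7, 0, 0, 0.03, 0.22], [0, 0, 7, 0, 0, 0.03, 0.22], [0, 0, 7, 0, 0, 0.03, 0.22], [0, 0, 7, 0, 0, 0.03, 0.22], [0, 0, 7, 0, 0, 0.03, 0.22], [0, 0, 7, 0, 0, 0.03, 0.22]])

```text
time_s: 18.83
ee_pos: [572.0, 27.1, 261.1]
orientation: [0.039, 0.999, 0.0, 0.0]
force: [0.6, -1.0, 1.5]
width: 0.22
```

Request:
play_rows(targets=[[0, 0, 7, 0, 0, 0.03, 0.22], [0, 0, 7, 0, 0, 0.03, 0.22], [0, 0, 7, 0, 0, 0.03, 0.22], [0, 0, 7, 0, 0, 0.03, 0.22], [0, 0, 7, 0, 0, 0.03, 0.22], [0, 0, 7, 0, 0, 0.03, 0.22], [0, 0, 0, 0, 0, 0, 0.22]])

```text
time_s: 19.42
ee_pos: [571.8, 27.2, 259.3]
orientation: [0.392, 0.92, 0.0, 0.0]
force: [0.3, -0.2, 1.0]
width: 0.22
```

```bash
python3 look.py wrist w16; python3 nut.py w16
```

```text
{'time_s': np.float64(19.467), 'joint_pos': array([ 0.491,  0.402, -0.802,  1.739,  0.316,  1.135,  0.362]), 'ee_pos': array([571.76 ,  27.25 , 259.265]), 'orientation': array([ 0.39 ,  0.921, -0.   ,  0.   ]), 'force': array([-0.539, -0.025,  2.101]), 'ft_torque': array([-0.016,  0.018,  0.   ]), 'width': np.float64(0.219)}
bar top world z [258.4 261.  261.6 262.2] => origin 203.64928147077973 rect ((1.4857406616210938, 0.05315446853637695), (11.863747596740723, 69.49491119384766), 89.64901733398438) slope [-0.007  0.025 -0.382]
disc 180.92456101416678 ((571.385498046875, 28.57923698425293), 65.0140151977539) [ 1.100000e-03 -9.000000e-04  1.810005e+02] j [ 0.49  0.4  -0.8   1.74  0.32  1.13  0.36]
```

View pics/w16.png

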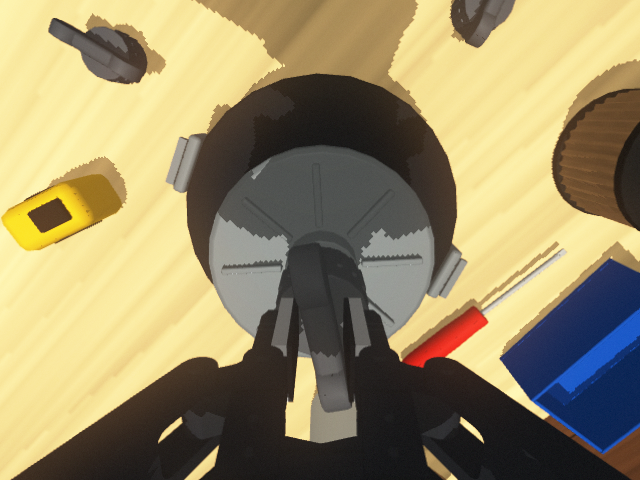

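The nut trails by about 10° and has sunk to 203.6 mm. I'll keep going.

Request:
play_rows(targets=[[0, 0, 7, 0, 0, 0.03, 0.22], [0, 0, 7, 0, 0, 0.03, 0.22], [0, 0, 7, 0, 0, 0.03, 0.22], [0, 0, 7, 0, 0, 0.03, 0.22], [0, 0, 7, 0, 0, 0.03, 0.22], [0, 0, 7, 0, 0, 0.03, 0.22], [0, 0, 7, 0, 0, 0.03, 0.22], [0, 0, 7, 0, 0, 0.03, 0.22]])

```text
time_s: 20.13
ee_pos: [571.8, 27.2, 256.9]
orientation: [0.778, 0.628, 0.0, -0.0]
force: [0.6, 0.4, 3.6]
width: 0.218
```

Request:
play_rows(targets=[[0, 0, 7, 0, 0, 0.03, 0.22], [0, 0, 7, 0, 0, 0.03, 0.22], [0, 0, 7, 0, 0, 0.03, 0.22], [0, 0, 7, 0, 0, 0.03, 0.22], [0, 0, 0, 0, 0, 0, 0.22]])

```text
time_s: 20.55
ee_pos: [571.8, 27.4, 255.6]
orientation: [0.906, 0.422, 0.0, -0.0]
force: [-0.1, 0.9, 2.6]
width: 0.218
```

```bash
python3 look.py wrist w17; python3 nut.py w17
```

```text
{'time_s': np.float64(20.6), 'joint_pos': array([ 0.271,  0.341, -0.499,  1.755,  0.181,  1.092, -0.982]), 'ee_pos': array([571.823,  27.47 , 255.559]), 'orientation': array([ 0.906,  0.424,  0.   , -0.   ]), 'force': array([-0.02 , -0.234,  2.419]), 'ft_torque': array([ 0.119,  0.016, -0.005]), 'width': np.float64(0.219)}
bar top world z [254.7 257.2 257.9 258.5] => origin 199.91465599297504 rect ((2.0514297485351562, 0.025745868682861328), (11.939947128295898, 69.4998779296875), 89.73815155029297) slope [-0.004  0.001 -0.296]
disc 180.97774053608094 ((571.6624755859375, 28.878360748291016), 64.86434173583984) [-2.100000e-03 -9.000000e-04  1.810574e+02] j [ 0.27  0.34 -0.5   1.75  0.18  1.09 -0.98]
```

View pics/w17.png

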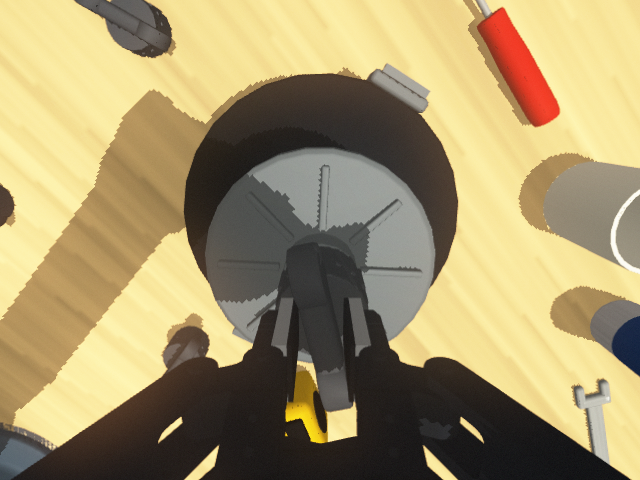

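The nut is at about 199.9 mm and close to the collar. I'll turn further, watching the torque.

Request:
play_rows(targets=[[0, 0, 7, 0, 0, 0.02, 0.22], [0, 0, 7, 0, 0, 0.02, 0.22], [0, 0, 7, 0, 0, 0.02, 0.22], [0, 0, 7, 0, 0, 0.02, 0.22], [0, 0, 7, 0, 0, 0.02, 0.22], [0, 0, 0, 0, 0, 0, 0.22]])

```text
time_s: 21.1
ee_pos: [571.6, 27.1, 254.2]
orientation: [0.991, 0.131, -0.0, -0.0]
force: [1.1, 0.3, 1.3]
width: 0.223
```

```bash
python3 look.py wrist w18; python3 nut.py w18
```

```text
{'time_s': np.float64(21.15), 'joint_pos': array([ 0.183,  0.326, -0.384,  1.761,  0.136,  1.081, -1.551]), 'ee_pos': array([571.679,  27.079, 254.186]), 'orientation': array([ 0.991,  0.133, -0.   , -0.   ]), 'force': array([0.064, 0.016, 1.459]), 'ft_torque': array([ 0.081, -0.048,  0.026]), 'width': np.float64(0.219)}
bar top world z [253.3 255.7 256.5 257.1] => origin 198.5378020215026 rect ((1.7626075744628906, -0.037703514099121094), (11.849132537841797, 69.5802993774414), 88.07545471191406) slope [-0.006 -0.019 -0.262]
disc 181.024606583099 ((571.8546142578125, 28.48043441772461), 64.96501159667969) [-3.200000e-03  3.000000e-04  1.811243e+02] j [ 0.18  0.33 -0.38  1.76  0.14  1.08 -1.55]
```

View pics/w18.png

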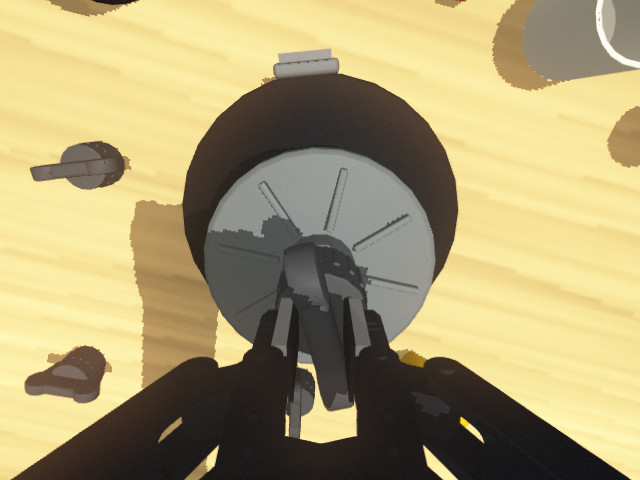

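The nut has met the collar (about 198.5 mm, lagging 15°). I'll centre the jaws and grip, which also pulls it round, then look at the torque.

Request:
play_rows(targets=[[0, 0, 0, 0.05, -0.1, 0, 0.22], [0, 0, 0, 0, 0, 0, 0.05], [0, 0, 0, 0, 0, 0, 0.05], [0, 0, 0, 0, 0, 0, 0.05], [0, 0, 0, 0, 0, 0, 0.05], [0, 0, 0, 0, 0, 0, 0.05]], newtons=30)

```text
time_s: 21.65
ee_pos: [571.9, 27.8, 254.3]
orientation: [0.992, 0.13, -0.0, 0.0]
force: [0.6, -0.4, 1.2]
width: 0.127
```

```bash
python3 look.py wrist w19; python3 nut.py w19
```

```text
{'time_s': np.float64(21.7), 'joint_pos': array([ 0.181,  0.326, -0.384,  1.761,  0.136,  1.081, -1.559]), 'ee_pos': array([571.904,  27.867, 254.339]), 'orientation': array([ 0.992,  0.13 , -0.   ,  0.   ]), 'force': array([1.384, 0.056, 0.137]), 'ft_torque': array([-0.037, -0.002,  0.002]), 'width': np.float64(0.132)}
bar top world z [253.5 256.1 256.7 257.5] => origin 198.693980942248 rect ((1.0893135070800781, -0.013823509216308594), (11.96804141998291, 69.81222534179688), 89.99897003173828) slope [-0.005 -0.106 -0.718]
disc 180.8454628416368 ((571.8367309570312, 28.716838836669922), 64.9122314453125) [-2.50000e-03  1.00000e-04  1.80939e+02] j [ 0.18  0.33 -0.38  1.76  0.14  1.08 -1.56]
```

Request:
play_rows(targets=[[0, 0, 5, 0, 0, 0.02, 0.05], [0, 0, 5, 0, 0, 0.02, 0.05], [0, 0, 5, 0, 0, 0.02, 0.05], [0, 0, 5, 0, 0, 0.02, 0.05], [0, 0, 0, 0, 0, 0, 0.05]])

```text
time_s: 22.12
ee_pos: [572.0, 27.8, 253.8]
orientation: [0.999, -0.045, 0.0, 0.0]
force: [0.1, -1.3, 0.9]
width: 0.133
```

```bash
python3 look.py wrist w20; python3 nut.py w20
```

```text
{'time_s': np.float64(22.167), 'joint_pos': array([ 0.131,  0.319, -0.319,  1.764,  0.113,  1.076, -1.885]), 'ee_pos': array([572.051,  27.756, 253.777]), 'orientation': array([ 0.999, -0.044,  0.   ,  0.   ]), 'force': array([ 0.297, -0.061,  1.667]), 'ft_torque': array([-0.14 , -0.038, -0.047]), 'width': np.float64(0.132)}
bar top world z [253.  255.6 256.1 256.9] => origin 198.1326001219798 rect ((1.2587394714355469, -0.007899284362792969), (11.970767974853516, 69.51634979248047), 89.98828125) slope [-0.004 -0.096 -0.706]
disc 180.3649544460036 ((571.901611328125, 28.673452377319336), 64.89415740966797) [-2.70000e-03  6.00000e-04  1.80456e+02] j [ 0.13  0.32 -0.32  1.76  0.11  1.08 -1.88]
```

The ring is squeezed about 0.6 mm so far, at low torque. I'll turn another 28°.

Request:
play_rows(targets=[[0, 0, 5, 0, 0, 0.02, 0.05], [0, 0, 5, 0, 0, 0.02, 0.05], [0, 0, 6, 0, 0, 0.03, 0.05], [0, 0, 6, 0, 0, 0.03, 0.05], [0, 0, 6, 0, 0, 0.03, 0.05], [0, 0, 0, 0, 0, 0, 0.05]])

```text
time_s: 22.67
ee_pos: [572.2, 27.8, 252.7]
orientation: [0.959, -0.285, 0.0, -0.0]
force: [0.1, -0.1, 2.7]
width: 0.131
```

```bash
python3 look.py wrist w21; python3 nut.py w21
```

```text
{'time_s': np.float64(22.717), 'joint_pos': array([ 0.063,  0.312, -0.232,  1.769,  0.081,  1.069, -2.343]), 'ee_pos': array([572.228,  27.852, 252.736]), 'orientation': array([ 0.959, -0.283,  0.   , -0.   ]), 'force': array([ 1.314, -1.119,  3.127]), 'ft_torque': array([-0.09 ,  0.033, -0.144]), 'width': np.float64(0.133)}
bar top world z [251.9 254.6 255.1 255.9] => origin 197.13778985337035 rect ((1.1922988891601562, -0.0026569366455078125), (69.54452514648438, 11.978551864624023), 0.013393780216574669) slope [-0.004 -0.095 -0.748]
disc 179.42004246461892 ((571.8187866210938, 28.369359970092773), 64.97056579589844) [-1.600000e-03  1.500000e-03  1.795056e+02] j [ 0.06  0.31 -0.23  1.77  0.08  1.07 -2.34]
```

View pics/w21.png

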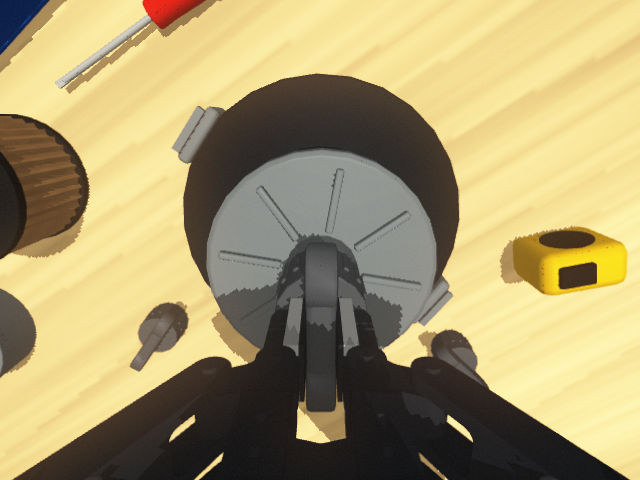

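The torque is 0.14 N m (snug), the nut is at about 197.1 mm and the disc is down 1.6 mm. I'll release and retreat.

Request:
play_rows(targets=[[0, 0, 0, 0, 0, 0, 0.3], [0, 0, 0, 0, 0, 0, 0.5], [0, 0, 0, 0, 0, 0, 0.5], [0, 0, 0, 0, 0, -0.5, 0.5], [0, 0, 0, 0, 0, -2, 0.5], [0, 0, 0, 0, 0, -3, 0.5], [0, 0, 0, 0, 0, -3, 0.5], [0, 0, 0, 0, 0, -1.5, 0.5]])

```text
time_s: 23.38
ee_pos: [573.0, 28.3, 356.4]
orientation: [0.959, -0.284, 0.002, -0.001]
force: [-0.1, 0.3, 1.0]
width: 0.503
```

Request:
play_rows(targets=[[0, 0, 0, -2, 0, 0, 0.5], [0, 0, 0, -2, 0, 0, 0.5], [0, 0, 0, -1, 0, 0, 0.5], [0, 0, 0, 0, 0, 0, 0.5], [0, 0, 0, 0, 0, 0, 0.5]])

```text
time_s: 23.8
ee_pos: [530.2, 55.1, 352.5]
orientation: [0.959, -0.284, 0.0, 0.0]
force: [0.8, -0.9, 0.2]
width: 0.498
```

```bash
python3 look.py wrist w22; python3 look.py top t22; python3 look.py scene s22
python3 - <<'E'
from h import *
W=cloud(dict(np.load("/tmp/w22.npz")))
w=fine(W,(571.9,28.3),40,246,262); print("bar",len(w),np.percentile(w[:,2],[10,50,90]),cv2.minAreaRect(w[:,:2].astype(np.float32)))
t=w[w[:,2]>np.percentile(w[:,2],90)-2.5];A=np.c_[t[:,:2]-[572,28],np.ones(len(t))];print("bar top plane",len(t),np.linalg.lstsq(A,t[:,2],rcond=None)[0])
w=fine(W,(571.9,28.3),72,172,186);z0=np.median(w[:,2]);print("disc",z0,cv2.minEnclosingCircle(w[:,:2].astype(np.float32)))
s=np.abs(w[:,2]-z0)<4;A=np.c_[w[s][:,:2]-[572,28],np.ones(s.sum())];print(np.linalg.lstsq(A,w[s][:,2],rcond=None)[0])
E
```

```text
{'time_s': np.float64(23.85), 'joint_pos': array([ 0.039,  0.173, -0.257,  1.716,  0.047,  1.258, -2.377]), 'ee_pos': array([530.557,  54.585, 352.283]), 'orientation': array([ 0.959, -0.285,  0.   ,  0.   ]), 'force': array([0.184, 0.292, 0.615]), 'ft_torque': array([-0.001, -0.028,  0.024]), 'width': np.float64(0.499)}
{'time_s': np.float64(23.9), 'joint_pos': array([ 0.04 ,  0.174, -0.256,  1.716,  0.047,  1.258, -2.377]), 'ee_pos': array([530.743,  54.35 , 352.16 ]), 'orientation': array([ 0.958, -0.285,  0.   ,  0.   ]), 'force': array([-0.827, -0.386, -0.048]), 'ft_torque': array([-0.013, -0.   ,  0.005]), 'width': np.float64(0.501)}
{'time_s': np.float64(23.95), 'joint_pos': array([ 0.04 ,  0.174, -0.256,  1.716,  0.046,  1.258, -2.377]), 'ee_pos': array([530.727,  54.314, 352.011]), 'orientation': array([ 0.958, -0.285, -0.   ,  0.   ]), 'force': array([0.031, 0.125, 0.586]), 'ft_torque': array([ 0.067, -0.001,  0.023]), 'width': np.float64(0.5)}
bar 2419 [250.06138591 252.01840125 255.02569943] ((572.30126953125, 28.371196746826172), (11.957839012145996, 70.04383850097656), 56.88228225708008)
bar top plane 1061 [-1.18825835e-03 -1.76058400e-04  2.54274763e+02]
disc 179.4386789500095 ((571.6856079101562, 28.653024673461914), 64.8530502319336)
[3.77073775e-04 7.85993261e-04 1.79463018e+02]
```

View pics/w22.png

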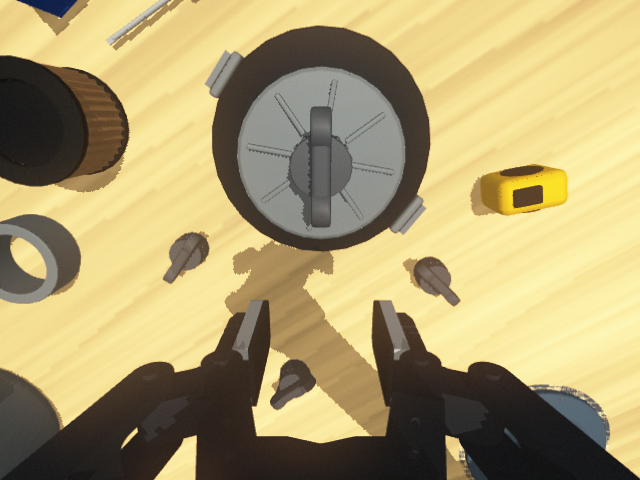

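View pics/t22.png

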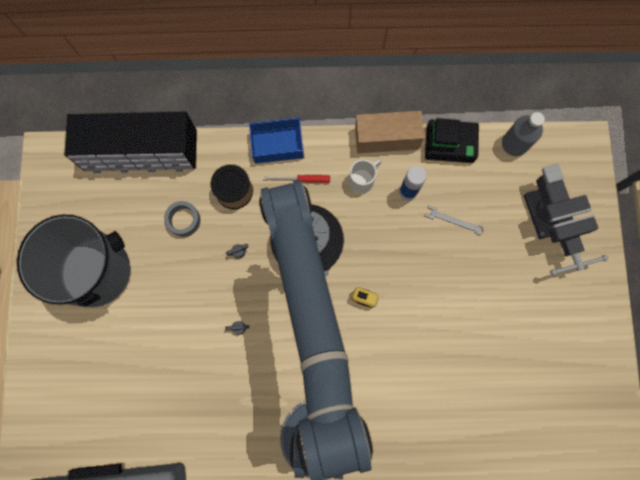

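The wrist view shows the nut level on the stud at (320,165) and the plate flat beneath it. The top view shows the bystanders where they were. The plate stays down 1.6 mm with nothing touching it, so I'm handing the job in.

```bash
python3 -c "
from bench import r
print(r.hand_in())"
```

```text
the job is handed in; nothing more can be done
None
```

The plate is seated over the stud and the leftmost wing nut is screwed down snug on it. I released both and handed the job in at about 24 s of the 70 s allowed. The hand-in gives no verdict.

**Last checks, gripper clear of everything:**

| Check | Measured | Needed |
|---|---|---|
| Plate centre to stud axis | within about 0.5 mm | 5 mm |
| Plate tilt | about 0.001 rad | 0.04 rad |
| Plate origin height | about 166.4 mm | 161 to 169.5 mm |
| Nut centre to stud axis | within about 0.5 mm | 3 mm |
| Nut tilt | about 0.001 rad | 0.06 rad |
| Nut origin height | about 197 mm | below 198.5 mm |

- **Squeeze:** the soft ring stayed compressed about 1.6 mm after release. At 1 mm per 10 N that puts roughly 16 N between nut and plate; I inferred this and did not measure it directly. The final tightening torque was about 0.14 N m, inside the snug range.
- **Bystanders:** they all look unmoved in the final top view, judged by eye and not measured.
- **Disagreement:** the top camera put the stud about 1.5 mm nearer the robot than the wrist camera did. The wrist readings agreed with each other from two tool angles, so I used those.

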